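# Fetch the tin from the back of the rack

### The job

The small round tin at the closed back end of the narrow wooden rack is needed on the bench: first clear the bottle, the thread spool and the steel block that stand in front of it onto the empty black rubber mat by the hammer, all three standing upright there together, then set the tin flat in the middle of the round cork pad. Then stand the three back upright in the rack, each on the very spot where it stood at the start. Leave the loupe, the dial gauge and the hammer where they are.

Things in the scene. Friction and masses are not known exactly. Their poses are not given: they have to be found in the camera images.
- tin_mid (a point): flat round metal tin with a press-on lid, 35 mm across, 12 mm tall; the point is its centre, half-way up (6 mm above its underside). It lies in the rack's back place; the rack's side walls are as high as its top and only 9 mm from it, so fingers fit only before and behind it along the rack, once the place in front of it is clear.
- bottle_mid (a point): small glass bottle with a white screw cap, 26 mm across, 48 mm tall (the cap is the top 10 mm and 22 mm across), standing; the point is its centre, 24 mm above its underside; z is its axis
- spool_mid (a point): wooden spool of dark thread, 28 mm across at the flanges, 30 mm tall, standing; the point is its centre, 15 mm above its underside; z is its axis
- block_mid (a point): plain round steel bench block with a circle of small holes in its top, 36 mm across, 34 mm tall, about 0.15 kg; the point is its centre, 17 mm above its underside; z is its axis
- rack: fixed narrow wooden rack, 230 mm long (x), 68 mm wide (y), a single lane: floor 3 mm thick, side walls and a back wall (at +x) 7 mm thick whose tops are 15 mm above the bench, lane 54 mm wide, front (-x, towards the robot) open. Origin at the centre of its underside. Four places on its middle line, marked by cork discs, at x = -78, -38, +2 mm (bottle, spool and block, in any order) and +42 mm (the tin). Inside of the back wall at x = +108 mm.
- mat: fixed plain empty black rubber mat on the open bench beside the hammer (not the ribbed one with tools on it), 190 mm (x) by 90 mm (y), 3 mm thick: the side area. Origin at the centre of its underside, on the bench top
- pad: fixed round pad, cork with a dark wooden rim, 90 mm across, 3 mm thick, on the bench top. Origin at the centre of its underside. Beware: a tall wooden drawer chest stands on the bench behind the middle of the work (x beyond 0.65 m, y from -0.18 to 0.08 m), so carry things across in front of it or well above it
- loupe: bystander: black eye loupe standing beside the rack, 42 mm across, 35 mm tall; origin at the centre of its underside
- gauge: bystander: pocket dial gauge lying on its back on the rack's other side, 70 x 49 mm, 12 mm thick; origin at the middle of its underside
- hammer: bystander: small hammer with a wooden handle lying between mat and pad, 149 mm long, 38 mm wide, 12 mm thick; origin at the middle of its underside, y along the handle

How it is judged:
On the way, in this order (a step that is already met when the one before it is completed fails the run):
1. bottle, spool and block all stand upright on the rubber mat, let go, with the tin still in the rack (x of bottle_mid in the frame of mat between -0.095 and 0.095 m and y of bottle_mid in the frame of mat between -0.045 and 0.045 m and z of bottle_mid in the frame of mat below 0.031 m and angle between each of bottle_mid, spool_mid, block_mid's own z axis and vertical below 0.2 rad and x of spool_mid in the frame of mat between -0.095 and 0.095 m and y of spool_mid in the frame of mat between -0.045 and 0.045 m and z of spool_mid in the frame of mat below 0.022 m and x of block_mid in the frame of mat between -0.095 and 0.095 m and y of block_mid in the frame of mat between -0.045 and 0.045 m and z of block_mid in the frame of mat below 0.024 m and distance of tin_mid from where it was at the start of the episode below 0.03 m and contact force between each of bottle, spool, block and the fingers below 0.1 N), for 0.2 s.
2. the tin lies flat in the middle of the round pad, let go, while the three still stand on the mat (x of bottle_mid in the frame of mat between -0.095 and 0.095 m and y of bottle_mid in the frame of mat between -0.045 and 0.045 m and z of bottle_mid in the frame of mat below 0.031 m and angle between each of bottle_mid, spool_mid, block_mid, tin_mid's own z axis and vertical below 0.2 rad and x of spool_mid in the frame of mat between -0.095 and 0.095 m and y of spool_mid in the frame of mat between -0.045 and 0.045 m and z of spool_mid in the frame of mat below 0.022 m and x of block_mid in the frame of mat between -0.095 and 0.095 m and y of block_mid in the frame of mat between -0.045 and 0.045 m and z of block_mid in the frame of mat below 0.024 m and horizontal distance between tin_mid and pad below 0.015 m and z of tin_mid in the frame of pad below 0.013 m and contact force between tin and the fingers below 0.1 N), for 0.2 s.
At the end, for the whole second after the job is handed in: The tin lies flat on the pad, its centre within 15 mm of the pad's centre; bottle, spool and block each stand upright in the rack within 12 mm of where they stood at the start; all are released and at rest (horizontal distance between tin_mid and pad below 0.015 m and z of tin_mid in the frame of pad below 0.013 m and angle between each of tin_mid, bottle_mid, spool_mid, block_mid's own z axis and vertical below 0.2 rad and distance of each of bottle_mid, spool_mid, block_mid from where it was at the start of the episode below 0.012 m and linear speed of each of bottle, spool, block, tin below 0.02 m/s and contact force between each of bottle, spool, block, tin and the fingers below 0.1 N); the robot touches nothing.
It fails at once if the loupe is shifted by more than 20 mm (distance of loupe from where it was at the start of the episode above 0.02 m).
It fails at once if the gauge is shifted by more than 20 mm (distance of gauge from where it was at the start of the episode above 0.02 m).
It fails at once if the hammer is shifted by more than 20 mm (distance of hammer from where it was at the start of the episode above 0.02 m).
It also fails if it takes over 144 s, if anything falls off the work surface, if the arm or the gripper's body presses on something with over 40 N, if the wrist force passes 120 N, or if a joint passes its speed limit or range.

### The arm

A 6-joint arm with a two-finger parallel gripper is mounted at the origin on a cart in front of the work surface, level with it; the furniture and walls round the work are solid. World frame = base frame: x ahead of the robot, y to its left, z up, the work surface at z = 0. Lengths are in m, angles in rad, forces in N, time in s.
With the tool pointing down it reaches from about 0.35 to 0.775 m from the base axis. Payload 7.3 kg.
Tool frame: the origin (TCP) lies at the very end of the fingers, on their centre line; the grasp point (between the pads) lies 19 mm behind it (robot.hold_point_z is the z of the grasp point in the tool frame, in m); z points along the fingers, y is the direction in which the jaws open and shut (so a half turn about z gives the same grasp; the last joint's range is limited). The gripper opens to 92 mm and grips with 3 to 60 N. Pads are 19 mm wide; open, the fingers measure 130 mm over their backs; the gripper's body (75 mm by 190 mm) begins 47 mm behind the grasp point.
Start: joints at [-1.296, 0.342, 1.524, -0, 1.275, -0.146], TCP at [0.214, -0.479, 0.206] pointing down, gripper open.
Joint ranges: [-2.53, 2.53], [-0.77, 2.02], [0.04, 2.7], [-1, 4.14], [0.28, 2.66], [-3.11, 3.11]. Speed limits (rad/s): [2.57, 2.57, 3.14, 3.14, 3.14, 3.14].

### API

Orientations are given as a unit quaternion [x, y, z, w].
In Python, from plant import readout, cams, ticket, robot gives the robot as it stands. The module is installed in compiled form; this text tells all that it offers.
- The arm moves only by the shell command python3 -m pendant 'ROWS'. ROWS is JSON, a list of rows, each an object with "linear": the shift along the tool's x, y, z in m, a list of three; "twist": the turn about the tool's z in degrees; "fingers": the opening, from 0 (shut) to 1 (fully open). A call has 1 to 12 rows; each row shifts and turns the commanded pose from where the row before left it, along the tool's axes as they then stand; what a row does not reach is not made up. A row lasts 1/10 s, in which the tool goes at most 50 mm and 8.59 degrees, less where a joint would pass 70% of its speed; a pose out of reach is approached as far as the arm can. A call is refused whole if a number of a shift passes 0.05 or a number of a turn 8.59, either way. A call with a gripper value outside its range is refused whole. The fingers move at their own pace and stop on an object; the grip force is fixed at half the most. Time passes only in rows, so rows that do not move let the fingers close. It gives the time, the measured TCP pose, the force and the opening at its end, in the units of the state.
- readout.read_state(): the state, without advancing time (a new reading comes with each control period).
- cams.snapshot(name): name is "scene" or "top"; returns the picture (384x512x3 uint8, red, green, blue); there is no depth.
- cams.calibration(name): a dict with "fovy" (degrees; the focal length in pixels is half the picture's height over the tangent of half this angle, whatever the lens; pixels are square), "cx", "cy" (the principal point, pixels), "distortion" ([k1, k2, p1, p2, k3] as OpenCV has them; the pictures are not rectified), "pose" (4x4, takes a point from camera to world coordinates). Camera axes: x right, y down, z forward; pixel columns grow to the right and rows downward; lengths in m; the calibration is good to about 2 mm. A picture is of the moment at which its call begins. calibration takes no time and is no camera call.
- ticket.finish_job(): hands the job in, once; it reports no verdict.
The state is a dict: "time": time; "joints": joint angles; "qvel": joint speeds; "joint_efforts": joint torques, N m; "tcp_pos": TCP position; "eef_rot": TCP orientation; "wrist_force": force on the tool from outside, world axes, zero at the start; "torque": the same for the moment, N m; "width": finger opening in m.
Only numpy, scipy, OpenCV 4.12 (cv2) and the standard library are available. Lean on these libraries where they do the work, as an engineer would, in place of code of your own. Each camera call takes 0.05 s, during which the arm holds its last target.

## Working session

There is one attempt and no reset: what is moved stays moved. The work goes in short steps, Python scripts to look and compute and a shell command to move; the robot and the scene stay as the last step left them, time stands still between calls to the robot, and variables do not carry over. Pictures are saved under pics/ and viewed, and the job is handed in when it is done.

```bash
mkdir -p pics
python3 - <<'E'
from plant import readout,cams,robot
import cv2
print(readout.read_state()); print(robot.hold_point_z)
for n in("scene","top"):
    cv2.imwrite(f"pics/{n}0.png",cams.snapshot(n)[:,:,::-1]); print(n,cams.calibration(n))
E
```

```text
{'time': 0.0, 'joints': array([-1.29600771e+00,  3.42740799e-01,  1.52503125e+00, -2.30571765e-05,
        1.27540098e+00, -1.45974357e-01]), 'qvel': array([ 1.26487045e-03,  1.21881414e-03,  1.64589959e-04,  4.17892504e-05,
       -1.25464887e-03,  4.23216497e-04]), 'joint_efforts': array([-8.98179969e-04, -4.31244171e+01, -2.44213843e+01,  7.16858706e-02,
        5.60895901e-02, -1.16764741e-04]), 'tcp_pos': array([ 0.21434262, -0.47876038,  0.20523065]), 'eef_rot': array([ 9.77950311e-01,  2.08836215e-01, -6.18621076e-05, -7.87837004e-04]), 'wrist_force': array([-0.17463338,  0.67550566,  0.26750283]), 'torque': array([-0.02881982,  0.01562467,  0.02543294]), 'width': 0.09189920221705279}
-0.0188
scene {'fovy': 46.16529170301747, 'cx': 256.6524258627508, 'cy': 194.04831911225108, 'distortion': array([-0.17730602,  0.        ,  0.        ,  0.        ,  0.        ]), 'pose': array([[-0.61847187, -0.53147354,  0.5788164 , -0.29692767],
       [-0.78557208,  0.40016546, -0.47195775,  0.62510567],
       [ 0.01921073, -0.74659459, -0.66500185,  1.01899349],
       [ 0.        ,  0.        ,  0.        ,  1.        ]])}
top {'fovy': 48.570559681720056, 'cx': 260.1951571071607, 'cy': 192.34916765642524, 'distortion': array([0.05619051, 0.        , 0.        , 0.        , 0.        ]), 'pose': array([[-0.01624222, -0.99842155,  0.0537643 ,  0.44947101],
       [-0.99984818,  0.01655772,  0.00542797, -0.03880279],
       [-0.00630961, -0.05366798, -0.9985389 ,  1.08286127],
       [ 0.        ,  0.        ,  0.        ,  1.        ]])}
```

View pics/scene0.png

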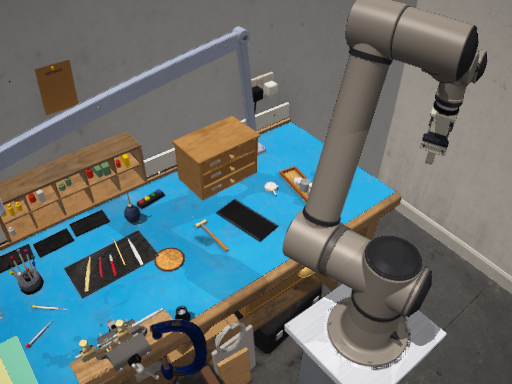

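View pics/top0.png

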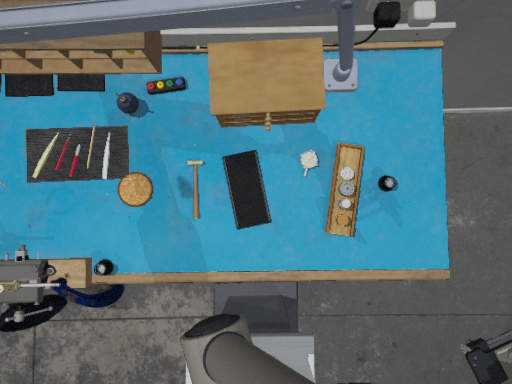

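```bash
cat > h.py <<'E'
import numpy as np,cv2
from plant import cams,readout
def K(n):
    c=cams.calibration(n); f=192/np.tan(np.radians(c['fovy']/2))
    return np.array([[f,0,c['cx']],[0,f,c['cy']],[0,0,1]]),c['distortion'],c['pose']
def ray(n,p):
    k,d,T=K(n); u=cv2.undistortPoints(np.array([[p]],float),k,d)[0,0]
    return T[:3,3],T[:3,:3]@np.array([u[0],u[1],1])
def onz(n,p,z):
    o,r=ray(n,p); return o+r*(z-o[2])/r[2]
def proj(n,P):
    k,d,T=K(n); R=T[:3,:3].T; 
    return cv2.projectPoints(np.array([P],float),cv2.Rodrigues(R)[0],-R@T[:3,3],k,d)[0][0,0]
def shot(n,name,box=None,s=1):
    im=cams.snapshot(n)[:,:,::-1].copy(); cv2.imwrite(f'pics/raw_{name}.png',im)
    if box: crop(im,name,box,s)
    return im
def crop(im,name,b,s): cv2.imwrite(f'pics/{name}.png',cv2.resize(im[b[1]:b[3],b[0]:b[2]],None,fx=s,fy=s,interpolation=cv2.INTER_CUBIC))
E
python3 - <<'E'
from h import *
crop(cv2.imread('pics/top0.png'),'c1',(290,130,410,250),5)
crop(cv2.imread('pics/top0.png'),'c2',(110,140,290,240),4)
crop(cv2.imread('pics/scene0.png'),'c3',(250,155,340,215),8)
E
```

```text
(no output)
```

View pics/c1.png

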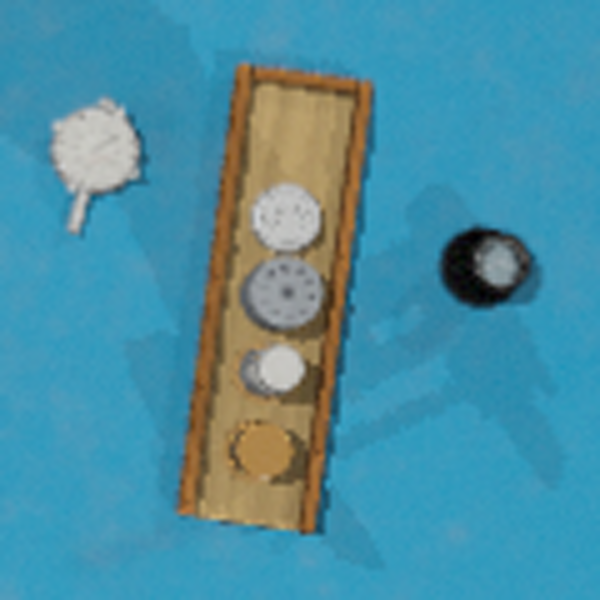

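View pics/c2.png

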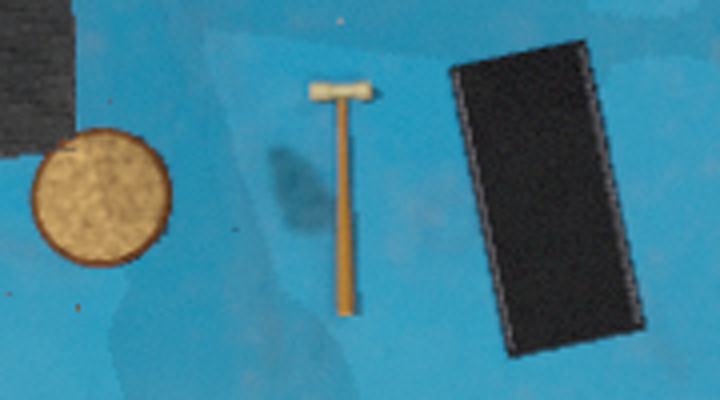

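View pics/c3.png

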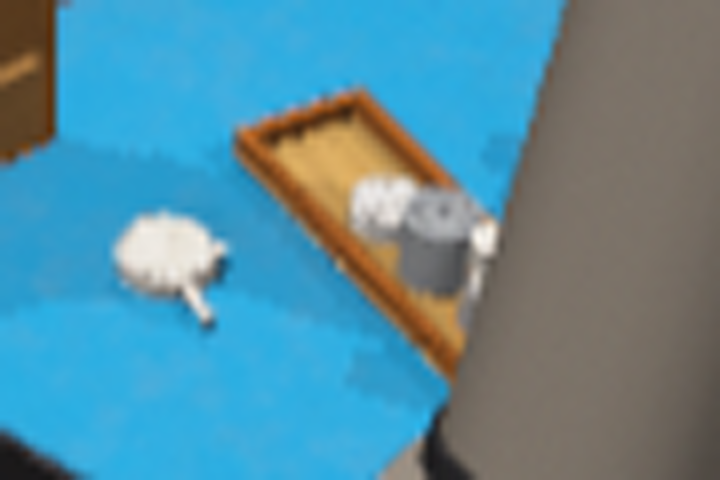

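```bash
cat > geo.py <<'E'
from h import *
def q(u,v,b,s): return (b[0]+(u+.5)/s-.5,b[1]+(v+.5)/s-.5)
if __name__=='__main__':
    im=cv2.imread('pics/top0.png'); hsv=cv2.cvtColor(im,cv2.COLOR_BGR2HSV)
    H,S,V=[hsv[...,i].astype(int) for i in range(3)]
    notblue=~((H>90)&(H<110)&(S>100))
    def blob(m,box,z,name):
        mm=np.zeros(m.shape,np.uint8); x0,y0,x1,y1=box; mm[y0:y1,x0:x1]=m[y0:y1,x0:x1]*255
        cs,_=cv2.findContours(mm,cv2.RETR_EXTERNAL,cv2.CHAIN_APPROX_NONE); c=max(cs,key=cv2.contourArea)
        M=cv2.moments(c); ce=(M['m10']/M['m00'],M['m01']/M['m00'])
        r=cv2.minAreaRect(c); bx=np.array([onz('top',p,z) for p in cv2.boxPoints(r)])
        print(name,'c',onz('top',ce,z)[:2].round(4),'rectc',onz('top',r[0],z)[:2].round(4),'box',bx[:,:2].round(4).tolist(),'sides',np.linalg.norm(bx[1]-bx[0]).round(4),np.linalg.norm(bx[2]-bx[1]).round(4))
    blob(notblue,(320,138,370,242),.015,'rack')
    blob(notblue,(218,145,275,232),.003,'mat')
    blob(((H<25)&(S>60)),(112,168,158,212),.003,'pad')
    blob(notblue,(182,152,210,225),.006,'hammer')
    blob(notblue,(374,170,402,196),.02,'loupe')
    blob(notblue,(296,145,322,180),.012,'gauge')
    b=(290,130,410,250)
    for n,u,v,z in [('tin',287,217,.015),('block',286,292,.037),('cap',282,368,.051),('spool',265,447,.033)]:
        print(n,onz('top',q(u,v,b,5),z).round(4))
    print([onz('top',q(u,v,b,5),.015)[:2].round(4).tolist() for u,v in[(238,66),(373,82),(180,515),(318,533)]])
E
python3 geo.py
```

```text
rack c [ 0.5117 -0.2445] rectc [ 0.5117 -0.2446] box [[0.4034, -0.1919], [0.6317, -0.2279], [0.6209, -0.2974], [0.3933, -0.2608]] sides 0.2311 0.0704
mat c [0.5165 0.0027] rectc [0.5166 0.0027] box [[0.6003, 0.0638], [0.617, -0.0227], [0.4335, -0.0578], [0.4171, 0.0279]] sides 0.0881 0.1868
pad c [0.5218 0.2848] rectc [0.5227 0.2855] box [[0.5237, 0.3457], [0.5838, 0.2854], [0.5217, 0.225], [0.4619, 0.2855]] sides 0.0852 0.0866
hammer c [0.5256 0.1314] rectc [0.5187 0.1334] box [[0.5929, 0.1518], [0.5923, 0.1137], [0.445, 0.115], [0.4457, 0.1528]] sides 0.0381 0.1473
loupe c [ 0.5258 -0.348 ] rectc [ 0.526  -0.3476] box [[0.5252, -0.3217], [0.5522, -0.3496], [0.5268, -0.3734], [0.4999, -0.3455]] sides 0.0388 0.0348
gauge c [ 0.5869 -0.1561] rectc [ 0.5815 -0.1577] box [[0.6081, -0.1294], [0.6174, -0.1731], [0.5549, -0.186], [0.5456, -0.1424]] sides 0.0447 0.0638
tin [ 0.552  -0.2516  0.015 ]
block [ 0.5129 -0.2458  0.037 ]
cap [ 0.4753 -0.2401  0.051 ]
spool [ 0.4372 -0.2342  0.033 ]
[[0.6288, -0.229], [0.6193, -0.2963], [0.4038, -0.1944], [0.3939, -0.2626]]
```

```bash
cat > go.py <<'E'
import sys
from h import *
from scipy.spatial.transform import Rotation as R
P=dict(spool=(.4359,-.2333),bottle=(.4748,-.2394),block=(.5133,-.2453),tin=(.5526,-.2513),pad=(.5222,.285))
s=readout.read_state(); M=R.from_quat(s['eef_rot']).as_matrix()
t=np.array([float(v) for v in sys.argv[1:4]]) if len(sys.argv)>3 else None
a=np.degrees(np.arctan2(M[1,0],M[0,0]))
print('t',round(s['time'],2),'tcp',s['tcp_pos'].round(4),'yaw',a.round(2),'tilt',M[:,2].round(3),'w',s['width'].round(4),'F',s['wrist_force'].round(1),'j',s['joints'].round(2))
if t is not None: print('tool shift mm',(M.T@(t-s['tcp_pos'])*1000).round(1))
E
python3 -m pendant '[{"linear":[0,0,0],"twist":8.25,"fingers":0.65},{"linear":[0,0,0],"twist":8.25,"fingers":0.65},{"linear":[0,0,0],"twist":8.25,"fingers":0.65},{"linear":[0,0,0],"twist":8.25,"fingers":0.65},{"linear":[0,0,0],"twist":0,"fingers":0.65},{"linear":[0,0,0],"twist":0,"fingers":0.65}]'; python3 go.py .4359 -.2333 .08
```

```text
time: 0.7
tcp_pos: [0.2144, -0.479, 0.2057]
eef_rot: [0.997, -0.076, -0.0, -0.0]
wrist_force: [-0.1, -0.4, -0.1]
width: 0.0598Traceback (most recent call last):
  File "go.py", line 8, in <module>
    print('t',round(s['time'],2),'tcp',s['tcp_pos'].round(4),'yaw',a.round(2),'tilt',M[:,2].round(3),'w',s['width'].round(4),'F',s['wrist_force'].round(1),'j',s['joints'].round(2))
                                                                                                         ^^^^^^^^^^^^^^^^
AttributeError: 'float' object has no attribute 'round'
```

```bash
sed -i "s/s\['width'\].round(4)/round(float(s['width']),4)/" go.py; python3 go.py .4359 -.2333 .08
```

```text
t 0.7 tcp [ 0.2144 -0.479   0.2057] yaw -8.67 tilt [-0.     0.001 -1.   ] w 0.0598 F [-0.1 -0.4 -0.1] j [-1.3   0.34  1.52 -0.    1.28  0.43]
tool shift mm [ 181.9 -276.2  125.8]
```

```bash
python3 -m pendant '[{"linear":[0.020,-0.030,0],"twist":0,"fingers":0.65},{"linear":[0.023,-0.035,0],"twist":0,"fingers":0.65},{"linear":[0.023,-0.035,0],"twist":0,"fingers":0.65},{"linear":[0.023,-0.035,0],"twist":0,"fingers":0.65},{"linear":[0.023,-0.035,0.02],"twist":0,"fingers":0.65},{"linear":[0.023,-0.035,0.03],"twist":0,"fingers":0.65},{"linear":[0.023,-0.035,0.03],"twist":0,"fingers":0.65},{"linear":[0.024,-0.036,0.03],"twist":0,"fingers":0.65},{"linear":[0,0,0.01],"twist":0,"fingers":0.65},{"linear":[0,0,0],"twist":0,"fingers":0.65},{"linear":[0,0,0],"twist":0,"fingers":0.65}]'; python3 go.py .4359 -.2333 .0175
python3 - <<'E'
from h import *
im=shot('top','t1',(290,110,430,260),4); im=shot('scene','s1',(240,140,360,230),6)
E
```

```text
time: 1.8
tcp_pos: [0.4337, -0.239, 0.0897]
eef_rot: [0.997, -0.077, 0.0, 0.0]
wrist_force: [0.2, -0.6, 0.1]
width: 0.0599
t 1.8 tcp [ 0.4337 -0.239   0.0897] yaw -8.84 tilt [ 0.    -0.001 -1.   ] w 0.0599 F [ 0.2 -0.6  0.1] j [-0.66  0.42  1.77 -0.    0.96  1.07]
tool shift mm [ 1.2 -6.  72.2]
```

View pics/s1.png

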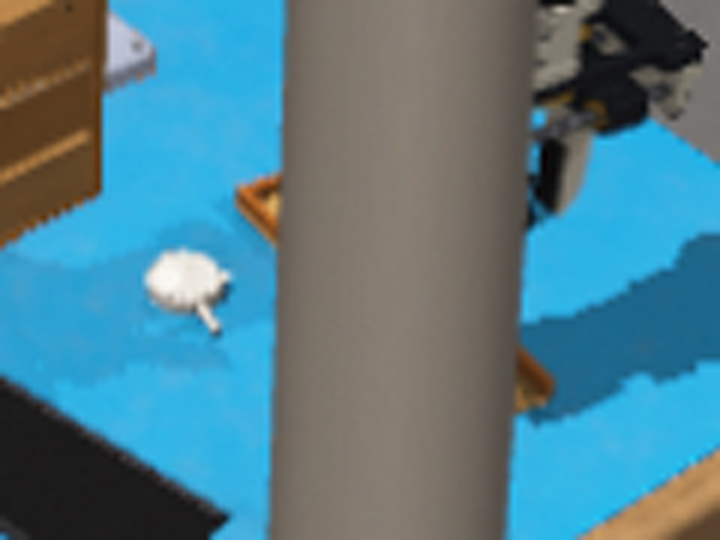

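View pics/t1.png

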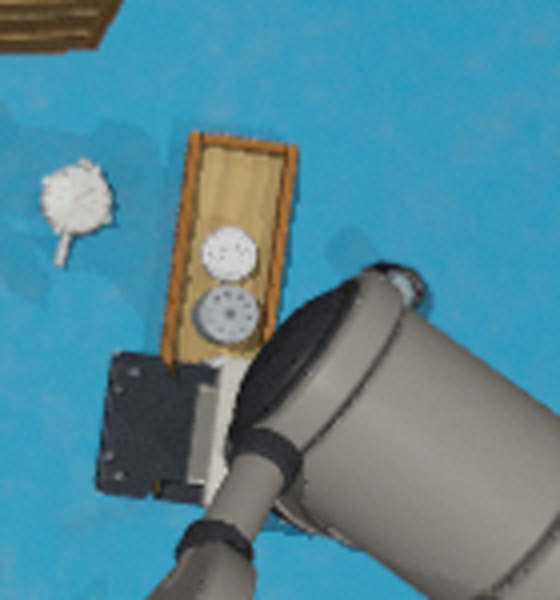

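```bash
python3 -m pendant '[{"linear":[0.001,-0.006,0.01],"twist":0,"fingers":0.65},{"linear":[0,0,0.02],"twist":0,"fingers":0.65},{"linear":[0,0,0.02],"twist":0,"fingers":0.65},{"linear":[0,0,0.01],"twist":0,"fingers":0.65},{"linear":[0,0,0.007],"twist":0,"fingers":0.65},{"linear":[0,0,0.003],"twist":0,"fingers":0.65},{"linear":[0,0,0],"twist":0,"fingers":0.65},{"linear":[0,0,0],"twist":0,"fingers":0.65}]'; python3 go.py .4359 -.2333 .0175
```

```text
time: 2.7
tcp_pos: [0.4361, -0.2326, 0.0197]
eef_rot: [0.997, -0.078, 0.0, 0.0]
wrist_force: [0.1, 0.2, -0.2]
width: 0.0595
t 2.7 tcp [ 0.4361 -0.2326  0.0197] yaw -8.89 tilt [ 0.001 -0.001 -1.   ] w 0.0595 F [ 0.1  0.2 -0.2] j [-0.65  0.52  1.84 -0.    0.78  1.08]
tool shift mm [-0.1  0.7  2.2]
```

```bash
python3 -m pendant '[{"linear":[0,0.001,0.0025],"twist":0,"fingers":0.65},{"linear":[0,0,0],"twist":0,"fingers":0.5},{"linear":[0,0,0],"twist":0,"fingers":0.4},{"linear":[0,0,0],"twist":0,"fingers":0.3},{"linear":[0,0,0],"twist":0,"fingers":0.2},{"linear":[0,0,0],"twist":0,"fingers":0.1},{"linear":[0,0,0],"twist":0,"fingers":0.1},{"linear":[0,0,0],"twist":0,"fingers":0.1}]'; python3 go.py .4359 -.2333 .0175
```

```text
time: 3.5
tcp_pos: [0.4356, -0.2333, 0.0167]
eef_rot: [0.997, -0.078, -0.0, 0.0]
wrist_force: [-0.2, 0.3, -0.1]
width: 0.0106
t 3.5 tcp [ 0.4356 -0.2333  0.0167] yaw -8.89 tilt [-0. -0. -1.] w 0.0106 F [-0.2  0.3 -0.1] j [-0.65  0.53  1.84 -0.    0.77  1.08]
tool shift mm [ 0.3 -0.1 -0.8]
```

```bash
python3 -m pendant '[{"linear":[0,0,0],"twist":0,"fingers":0.1},{"linear":[0,0,0],"twist":0,"fingers":0.1}]'
python3 - <<'E'
from h import *
im=shot('top','t2',(270,140,420,290),4); im=shot('scene','s2',(260,110,400,230),5)
E
```

```text
time: 3.7
tcp_pos: [0.4356, -0.2333, 0.0167]
eef_rot: [0.997, -0.078, 0.0, 0.0]
wrist_force: [-0.5, -0.3, -1.4]
width: 0.0091
```

View pics/s2.png

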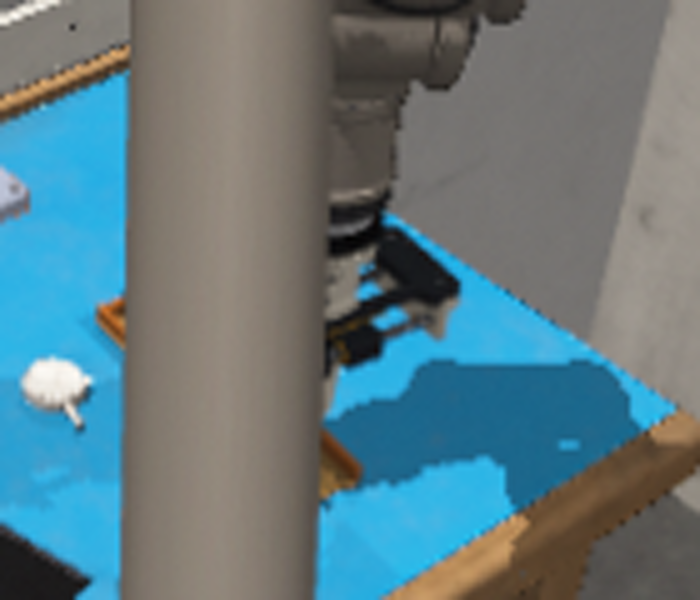

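View pics/t2.png

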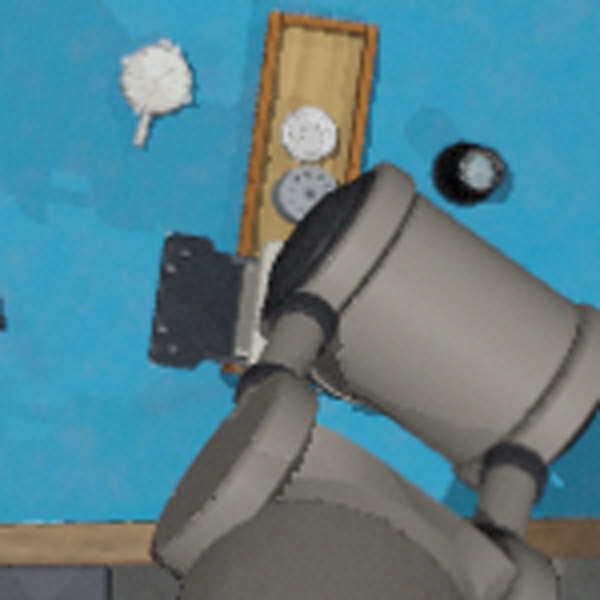

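```bash
python3 -m pendant '[{"linear":[0,0,0],"twist":0,"fingers":0.3},{"linear":[0,0,0],"twist":0,"fingers":0.65},{"linear":[0,0,0],"twist":0,"fingers":0.65},{"linear":[0,0,0],"twist":0,"fingers":0.65},{"linear":[0,0,-0.02],"twist":0,"fingers":0.65},{"linear":[0,0,-0.04],"twist":0,"fingers":0.65},{"linear":[0,0,-0.04],"twist":0,"fingers":0.65},{"linear":[0,0.04,0],"twist":0,"fingers":0.65},{"linear":[0,0.05,0],"twist":0,"fingers":0.65},{"linear":[0,0.05,0],"twist":0,"fingers":0.65},{"linear":[0,0.05,0],"twist":0,"fingers":0.65},{"linear":[0,0,0],"twist":0,"fingers":0.65}]'
python3 - <<'E'
from h import *
im=shot('top','t3',(270,110,420,260),4); im=shot('scene','s3',(260,150,350,220),8)
E
```

```text
time: 5.0
tcp_pos: [0.4047, -0.4269, 0.1165]
eef_rot: [0.997, -0.08, 0.0, 0.002]
wrist_force: [0.5, -0.9, -0.3]
width: 0.0596
```

View pics/s3.png

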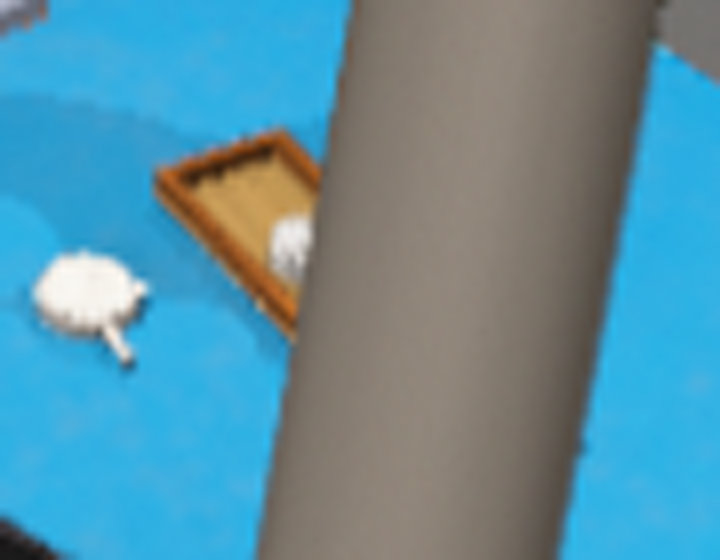

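View pics/t3.png

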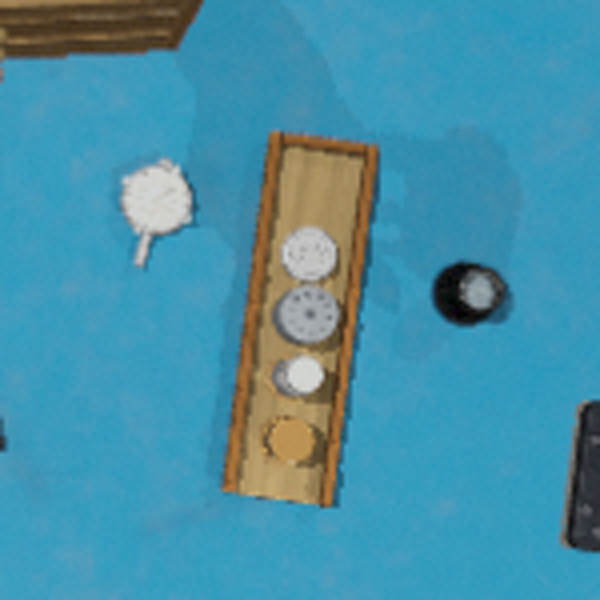

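Run:
```python
from h import *
p=readout.read_state()['tcp_pos'];print(p)
for n in('top','scene'):
    u=proj(n,p); v=proj(n,p+[0,0,.066]); print(n,u,v)
    im=cv2.imread(f'pics/raw_{n[0]}3.png'); cv2.circle(im,tuple(int(a) for a in u),3,(0,0,255),1); cv2.circle(im,tuple(int(a) for a in v),3,(0,255,0),1)
    x,y=int(u[0]),int(u[1]); crop(im,f'm{n}',(max(0,min(x-80,352)),max(0,y-70),min(512,x+80),min(384,y+50)),5)
```

```text
[ 0.40547257 -0.42153659  0.11608305]
top [434.34901202 232.35718253] [447.2349274  233.66063803]
scene [366.52093056 159.04333277] [369.99015134 143.03713927]
```

View pics/mtop.png

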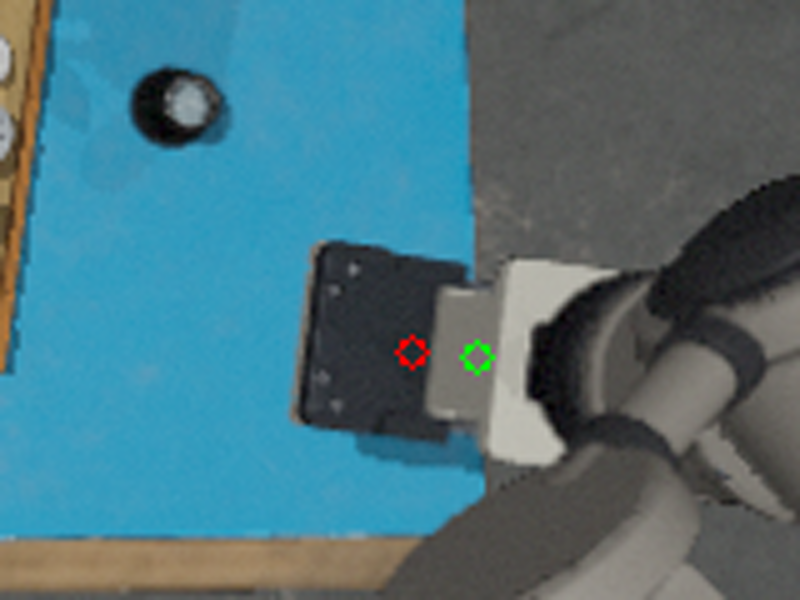

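View pics/mscene.png

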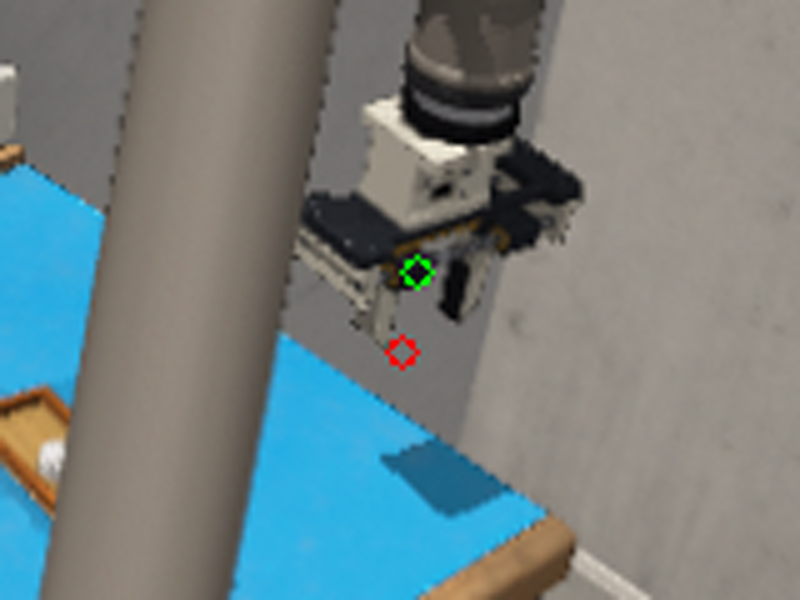

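```bash
python3 -m pendant '[{"linear":[0,0,0],"twist":0,"fingers":0.65},{"linear":[0,0,0],"twist":0,"fingers":0.65},{"linear":[0,0,0],"twist":0,"fingers":0.65}]'
python3 - <<'E'
from h import *
p=readout.read_state()['tcp_pos'];print(p)
im=shot('scene','s4'); print(readout.read_state()['tcp_pos'])
u=proj('scene',p); v=proj('scene',p+[0,0,.0188])
cv2.circle(im,tuple(int(round(a)) for a in u),1,(0,0,255),-1); cv2.circle(im,tuple(int(round(a)) for a in v),1,(0,255,0),-1)
x,y=int(u[0]),int(u[1]); crop(im,'s4',(x-40,y-45,x+40,y+15),10)
E
```

```text
time: 5.4
tcp_pos: [0.4067, -0.4199, 0.117]
eef_rot: [0.997, -0.077, 0.0, 0.0]
wrist_force: [0.5, 0.4, -1.2]
width: 0.0595
[ 0.40673609 -0.41990406  0.11696563]
[ 0.40672134 -0.42009368  0.11699504]
```

View pics/s4.png

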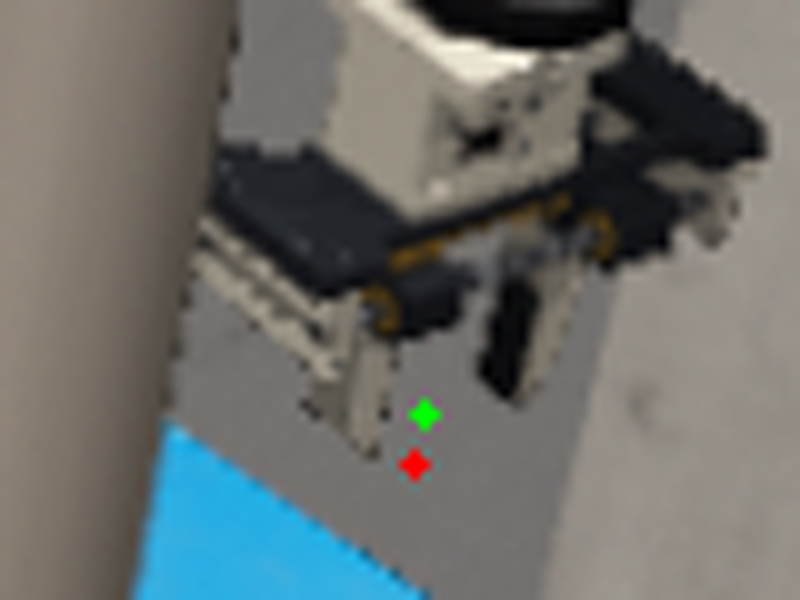

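```bash
python3 go.py .43 -.125 .10
```

```text
t 5.45 tcp [ 0.4067 -0.4201  0.117 ] yaw -8.81 tilt [ 0. -0. -1.] w 0.0596 F [-0.7 -0.5 -0.1] j [-0.93  0.53  1.48 -0.    1.13  0.79]
tool shift mm [ -22.2 -295.2   16.9]
```

```bash
python3 -m pendant '[{"linear":[-0.003,-0.03,0],"twist":0,"fingers":0.65},{"linear":[-0.003,-0.04,0],"twist":0,"fingers":0.65},{"linear":[-0.003,-0.04,0],"twist":0,"fingers":0.65},{"linear":[-0.003,-0.04,0],"twist":0,"fingers":0.65},{"linear":[-0.003,-0.04,0],"twist":0,"fingers":0.65},{"linear":[-0.003,-0.04,0.0],"twist":0,"fingers":0.65},{"linear":[-0.003,-0.04,0.00],"twist":0,"fingers":0.65},{"linear":[-0.001,-0.025,0.017],"twist":0,"fingers":0.65},{"linear":[0,0,0.03],"twist":0,"fingers":0.65},{"linear":[0,0,0.03],"twist":0,"fingers":0.65},{"linear":[0,0,0],"twist":0,"fingers":0.65},{"linear":[0,0,0],"twist":0,"fingers":0.65}]'
python3 - <<'E'
from h import *
p=readout.read_state()['tcp_pos'];print(p)
for n in('scene','top'):
    im=shot(n,n[0]+'5'); print(readout.read_state()['tcp_pos'])
    u=proj(n,p); v=proj(n,p+[0,0,.0188])
    cv2.circle(im,tuple(int(round(a)) for a in u),1,(0,0,255),-1); cv2.circle(im,tuple(int(round(a)) for a in v),1,(0,255,0),-1)
    x,y=int(u[0]),int(u[1]); crop(im,n[0]+'5',(x-40,y-40,x+40,y+20),10)
E
```

```text
time: 6.65
tcp_pos: [0.4301, -0.126, 0.0401]
eef_rot: [0.997, -0.077, -0.0, -0.0]
wrist_force: [0.7, -1.0, 0.6]
width: 0.0598
[ 0.43013105 -0.12596226  0.04011912]
[ 0.43076807 -0.12640404  0.04077289]
[ 0.43106831 -0.12666991  0.04107973]
```

View pics/s5.png

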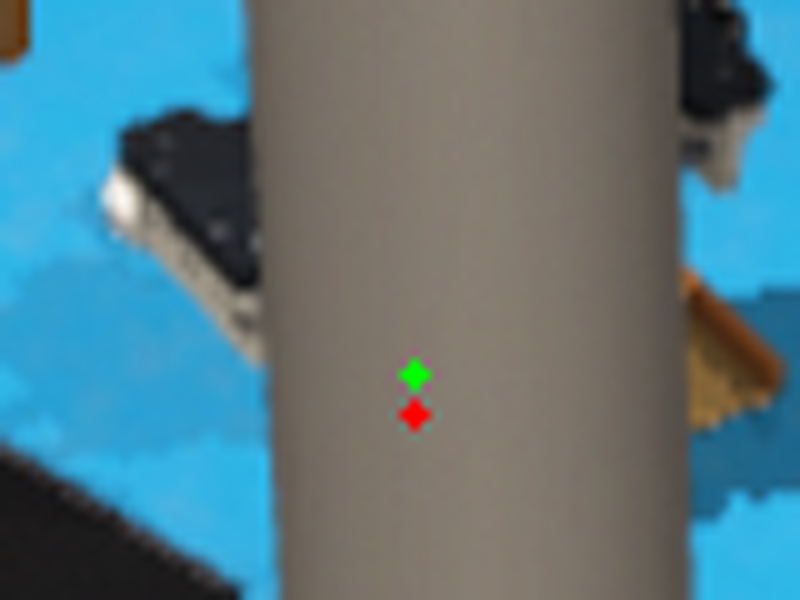

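View pics/t5.png

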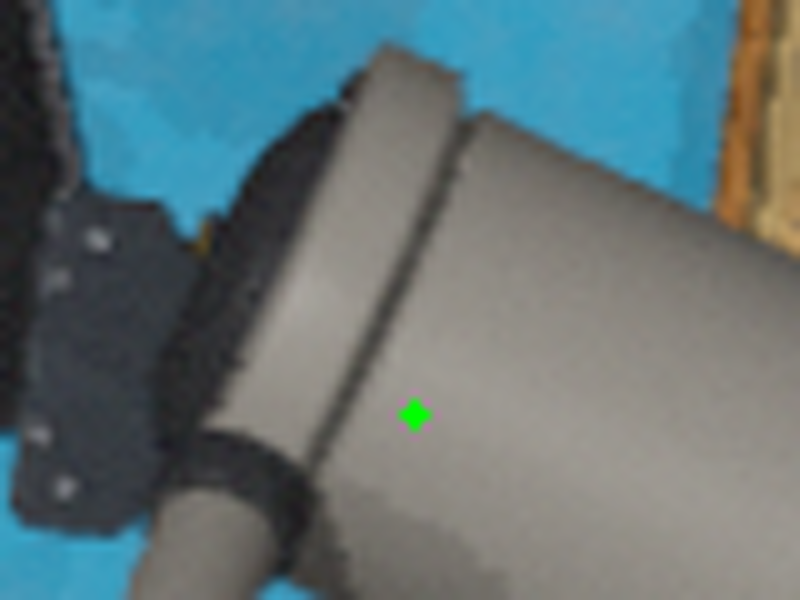

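```bash
python3 -m pendant '[{"linear":[0,0,0],"twist":0,"fingers":0.65},{"linear":[0,0,0.01],"twist":0,"fingers":0.65},{"linear":[0,0,0.01],"twist":0,"fingers":0.65},{"linear":[0,0,0.008],"twist":0,"fingers":0.65},{"linear":[0,0,0.003],"twist":0,"fingers":0.65},{"linear":[0,0,0.002],"twist":0,"fingers":0.65},{"linear":[0,0,0],"twist":0,"fingers":0.65},{"linear":[0,0,0],"twist":0,"fingers":0.65}]'; python3 go.py .43 -.125 0
```

```text
time: 7.55
tcp_pos: [0.4302, -0.1262, 0.0068]
eef_rot: [0.997, -0.077, 0.0, 0.0]
wrist_force: [-0.2, 0.3, -0.2]
width: 0.0596
t 7.55 tcp [ 0.4302 -0.1262  0.0068] yaw -8.89 tilt [ 0. -0. -1.] w 0.0596 F [-0.2  0.3 -0.2] j [-0.46  0.49  1.97 -0.    0.68  1.27]
tool shift mm [-0.4 -1.2  6.8]
```

```bash
python3 -m pendant '[{"linear":[0,0,0.002],"twist":0,"fingers":0.65},{"linear":[0,0,0.002],"twist":0,"fingers":0.65},{"linear":[0,0,0.001],"twist":0,"fingers":0.65},{"linear":[0,0,0.001],"twist":0,"fingers":0.65},{"linear":[0,0,0],"twist":0,"fingers":0.65},{"linear":[0,0,0],"twist":0,"fingers":0.65}]'; python3 go.py .43 -.125 0
```

```text
time: 8.15
tcp_pos: [0.4301, -0.1262, 0.0007]
eef_rot: [0.997, -0.077, 0.0, 0.0]
wrist_force: [-1.1, 0.4, -0.2]
width: 0.0597
t 8.15 tcp [ 0.4301 -0.1262  0.0007] yaw -8.89 tilt [ 0. -0. -1.] w 0.0597 F [-1.1  0.4 -0.2] j [-0.46  0.5   1.97 -0.    0.67  1.27]
tool shift mm [-0.3 -1.1  0.7]
```

```bash
python3 -m pendant '[{"linear":[0,0,0.001],"twist":0,"fingers":0.65},{"linear":[0,0,0.001],"twist":0,"fingers":0.65},{"linear":[0,0,0.001],"twist":0,"fingers":0.65},{"linear":[0,0,0],"twist":0,"fingers":0.65}]'; python3 go.py .43 -.125 0
```

```text
time: 8.55
tcp_pos: [0.43, -0.1261, -0.0025]
eef_rot: [0.997, -0.078, -0.0, -0.0]
wrist_force: [0.3, 0.4, 0.4]
width: 0.0597
t 8.55 tcp [ 0.43   -0.1261 -0.0025] yaw -8.89 tilt [-0.  0. -1.] w 0.0597 F [0.3 0.4 0.4] j [-0.46  0.51  1.98 -0.    0.66  1.27]
tool shift mm [-0.2 -1.1 -2.5]
```

```bash
python3 -m pendant '[{"linear":[0,0,0.001],"twist":0,"fingers":0.65},{"linear":[0,0,0.001],"twist":0,"fingers":0.65},{"linear":[0,0,0.001],"twist":0,"fingers":0.65},{"linear":[0,0,0.001],"twist":0,"fingers":0.65},{"linear":[0,0,0],"twist":0,"fingers":0.65}]'; python3 go.py .43 -.125 0
```

```text
time: 9.05
tcp_pos: [0.43, -0.1261, -0.0065]
eef_rot: [0.997, -0.078, -0.0, -0.0]
wrist_force: [-1.1, -0.5, -0.8]
width: 0.0595
t 9.05 tcp [ 0.43   -0.1261 -0.0065] yaw -8.89 tilt [-0.  0. -1.] w 0.0595 F [-1.1 -0.5 -0.8] j [-0.46  0.52  1.98 -0.    0.65  1.27]
tool shift mm [-0.1 -1.1 -6.5]
```

```bash
python3 -m pendant '[{"linear":[0,0,0.001],"twist":0,"fingers":0.65},{"linear":[0,0,0.001],"twist":0,"fingers":0.65},{"linear":[0,0,0],"twist":0,"fingers":0.65}]'; python3 go.py .43 -.125 0
```

```text
time: 9.35
tcp_pos: [0.43, -0.1261, -0.0084]
eef_rot: [0.997, -0.078, -0.0, -0.0]
wrist_force: [-0.1, 0.1, 0.2]
width: 0.0595
t 9.35 tcp [ 0.43   -0.1261 -0.0084] yaw -8.89 tilt [-0.  0. -1.] w 0.0595 F [-0.1  0.1  0.2] j [-0.46  0.52  1.98 -0.    0.64  1.27]
tool shift mm [-0.2 -1.1 -8.4]
```

```bash
python3 -m pendant '[{"linear":[0,0,0.001],"twist":0,"fingers":0.65},{"linear":[0,0,0.001],"twist":0,"fingers":0.65},{"linear":[0,0,0.001],"twist":0,"fingers":0.65},{"linear":[0,0,0],"twist":0,"fingers":0.65}]'; python3 go.py
```

```text
time: 9.75
tcp_pos: [0.43, -0.1261, -0.0115]
eef_rot: [0.997, -0.078, -0.0, -0.0]
wrist_force: [0.5, 0.4, 1.0]
width: 0.0593
t 9.75 tcp [ 0.43   -0.1261 -0.0115] yaw -8.89 tilt [-0.  0. -1.] w 0.0593 F [0.5 0.4 1. ] j [-0.46  0.53  1.98 -0.    0.63  1.27]
```

```bash
python3 -m pendant '[{"linear":[0,0,0.001],"twist":0,"fingers":0.65},{"linear":[0,0,0.001],"twist":0,"fingers":0.65},{"linear":[0,0,0],"twist":0,"fingers":0.65}]'; python3 go.py
```

```text
time: 10.05
tcp_pos: [0.43, -0.1261, -0.0134]
eef_rot: [0.997, -0.078, -0.0, -0.0]
wrist_force: [-0.6, -0.7, 0.2]
width: 0.0595
t 10.05 tcp [ 0.43   -0.1261 -0.0134] yaw -8.89 tilt [-0.  0. -1.] w 0.0595 F [-0.6 -0.7  0.2] j [-0.46  0.53  1.98 -0.    0.63  1.27]
```

```bash
python3 -m pendant '[{"linear":[0,0,0.001],"twist":0,"fingers":0.65},{"linear":[0,0,0.001],"twist":0,"fingers":0.65},{"linear":[0,0,0],"twist":0,"fingers":0.65}]'; python3 go.py
```

```text
time: 10.35
tcp_pos: [0.43, -0.1261, -0.0154]
eef_rot: [0.997, -0.078, -0.0, 0.0]
wrist_force: [0.5, -1.0, -0.1]
width: 0.06
t 10.35 tcp [ 0.43   -0.1261 -0.0154] yaw -8.89 tilt [-0.  0. -1.] w 0.06 F [ 0.5 -1.  -0.1] j [-0.46  0.53  1.98 -0.    0.62  1.27]
```

```bash
python3 -m pendant '[{"linear":[0,0,0.001],"twist":0,"fingers":0.65},{"linear":[0,0,0.001],"twist":0,"fingers":0.65},{"linear":[0,0,0],"twist":0,"fingers":0.65}]'; python3 go.py
```

```text
time: 10.65
tcp_pos: [0.43, -0.1261, -0.0174]
eef_rot: [0.997, -0.078, -0.0, -0.0]
wrist_force: [0.2, -0.6, 0.3]
width: 0.0599
t 10.65 tcp [ 0.43   -0.1261 -0.0174] yaw -8.89 tilt [-0.  0. -1.] w 0.0599 F [ 0.2 -0.6  0.3] j [-0.46  0.54  1.99 -0.    0.62  1.27]
```

Run:
```python
from h import *
im=shot('scene','s6',(240,130,400,250),5); im=shot('top','t6',(250,150,410,270),5)
```

```text
(no output)
```

View pics/s6.png

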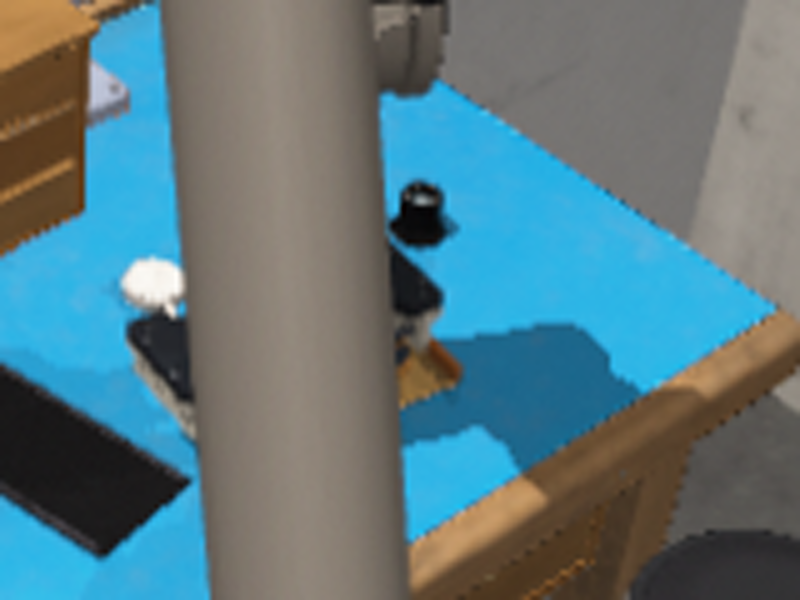

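View pics/t6.png

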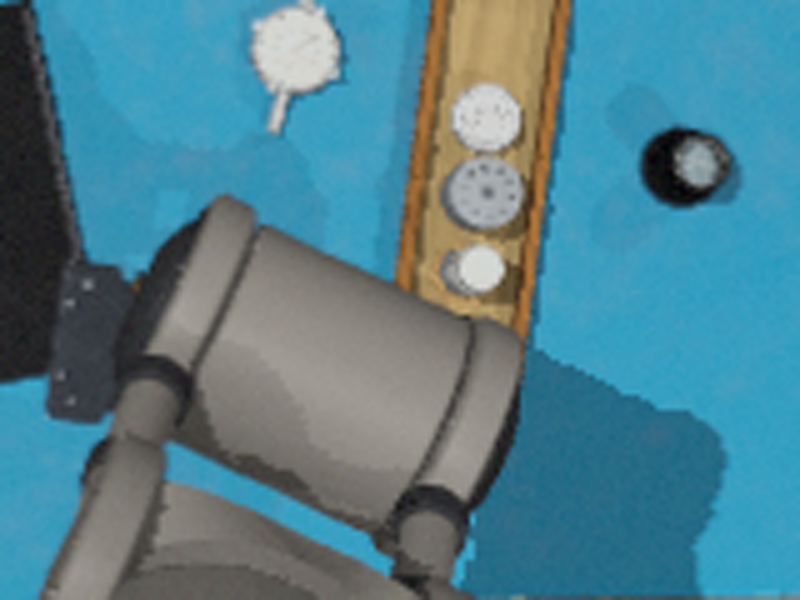

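```bash
python3 -m pendant '[{"linear":[0,0,0.001],"twist":0,"fingers":0.65},{"linear":[0,0,0.001],"twist":0,"fingers":0.65},{"linear":[0,0,0],"twist":0,"fingers":0.65}]'; python3 go.py
```

```text
time: 11.05
tcp_pos: [0.43, -0.1262, -0.0194]
eef_rot: [0.997, -0.078, -0.0, -0.0]
wrist_force: [0.6, -0.2, -0.1]
width: 0.0596
t 11.05 tcp [ 0.43   -0.1262 -0.0194] yaw -8.89 tilt [-0.  0. -1.] w 0.0596 F [ 0.6 -0.2 -0.1] j [-0.46  0.54  1.99 -0.    0.61  1.27]
```

```bash
python3 -m pendant '[{"linear":[0,0,0.001],"twist":0,"fingers":0.65},{"linear":[0,0,0],"twist":0,"fingers":0.65}]'; python3 go.py
```

```text
time: 11.25
tcp_pos: [0.43, -0.1262, -0.0204]
eef_rot: [0.997, -0.077, -0.0, 0.0]
wrist_force: [0.2, 0.1, 0.0]
width: 0.0597
t 11.25 tcp [ 0.43   -0.1262 -0.0204] yaw -8.89 tilt [-0. -0. -1.] w 0.0597 F [0.2 0.1 0. ] j [-0.46  0.54  1.99 -0.    0.61  1.27]
```

```bash
python3 -m pendant '[{"linear":[0,0,0.001],"twist":0,"fingers":0.65},{"linear":[0,0,0],"twist":0,"fingers":0.65}]'; python3 go.py
```

```text
time: 11.45
tcp_pos: [0.4301, -0.1262, -0.0206]
eef_rot: [0.997, -0.077, 0.0, 0.0]
wrist_force: [-1.7, 1.1, 10.5]
width: 0.0595
t 11.45 tcp [ 0.4301 -0.1262 -0.0206] yaw -8.88 tilt [ 0. -0. -1.] w 0.0595 F [-1.7  1.1 10.5] j [-0.46  0.54  1.99 -0.    0.61  1.27]
```

```bash
python3 -m pendant '[{"linear":[0,0,-0.02],"twist":0,"fingers":0.65},{"linear":[0,0,-0.04],"twist":0,"fingers":0.65},{"linear":[0,0,-0.04],"twist":0,"fingers":0.65},{"linear":[0.01,-0.03,0],"twist":0,"fingers":0.65},{"linear":[0.01,-0.04,0],"twist":0,"fingers":0.65},{"linear":[0.01,-0.04,0],"twist":0,"fingers":0.65},{"linear":[0.01,-0.04,0],"twist":0,"fingers":0.65},{"linear":[0.01,-0.04,0],"twist":0,"fingers":0.65},{"linear":[0.01,-0.04,0],"twist":0,"fingers":0.65},{"linear":[0,0,0],"twist":0,"fingers":0.65},{"linear":[0,0,0],"twist":0,"fingers":0.65},{"linear":[0,0,0],"twist":0,"fingers":0.65}]'
cat > mark.py <<'E'
import sys
from h import *
from scipy.spatial.transform import Rotation as R
# mark corrected tip centre & fingers' inner tips
s=readout.read_state();p=s['tcp_pos'];M=R.from_quat(s['eef_rot']).as_matrix();print(p.round(4))
for n in('scene','top'):
    im=shot(n,sys.argv[1]+n[0])
    c=p+[0,0,.0205]
    u=proj(n,c); x,y=int(u[0]),int(u[1])
    b=(x-40,y-40,x+40,y+20); big=cv2.resize(im[b[1]:b[3],b[0]:b[2]],None,fx=10,fy=10,interpolation=cv2.INTER_CUBIC)
    for q,col in[(c,(0,0,255))]+[(c+M@[dx,sg*s['width']/2,0],(0,255,0)) for dx in(-.0095,.0095) for sg in(-1,1)]:
        a=(proj(n,q)-b[:2]+.5)*10; cv2.circle(big,tuple(int(v) for v in a),4,col,-1)
    cv2.imwrite(f'pics/{sys.argv[1]}{n[0]}.png',big)
E
python3 mark.py m7
```

```text
time: 12.65
tcp_pos: [0.5242, 0.0909, 0.0784]
eef_rot: [0.997, -0.078, -0.0, 0.0]
wrist_force: [0.3, -0.5, -0.0]
width: 0.0598
[0.5242 0.0909 0.0784]
```

View pics/m7s.png

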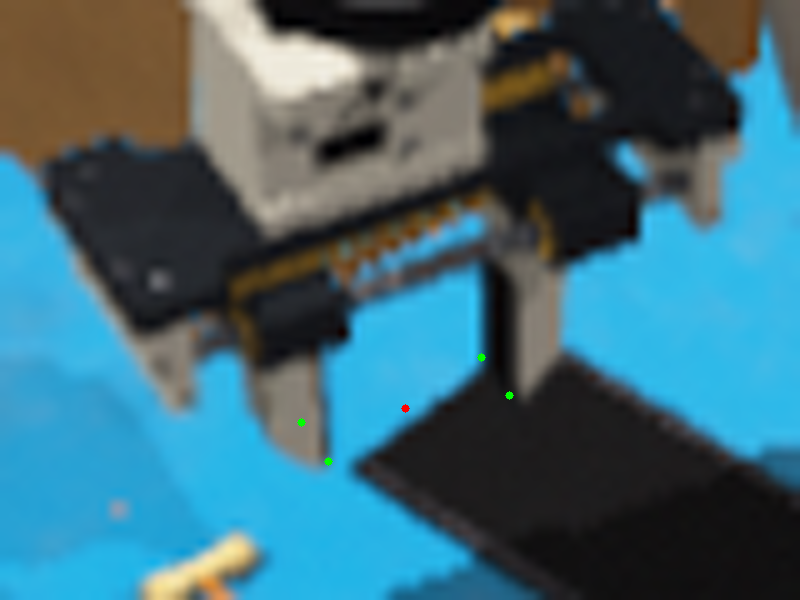

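View pics/m7t.png

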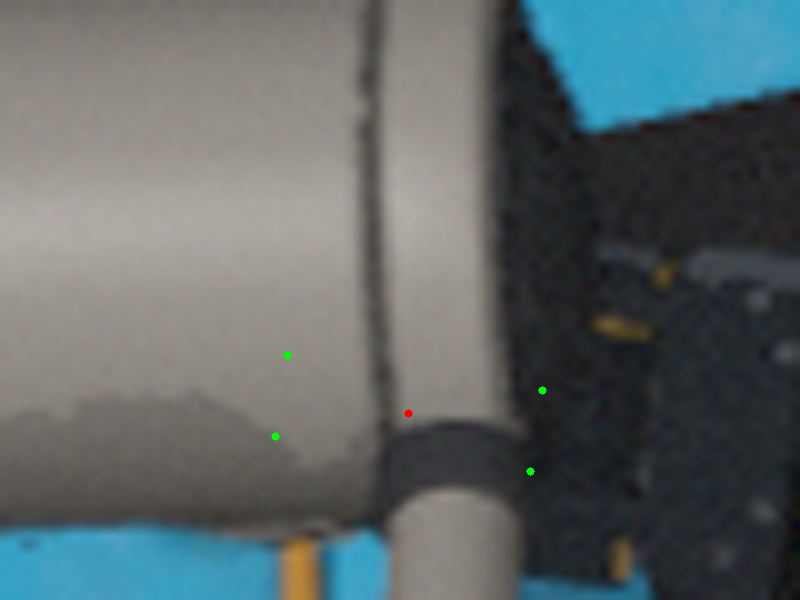

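```bash
python3 go.py .4359 -.2333 -.003
```

```text
t 12.75 tcp [0.5245 0.0905 0.0787] yaw -8.99 tilt [-0. -0. -1.] w 0.0598 F [-0.2 -0.2  0.3] j [ 0.03  0.49  1.68 -0.    0.98  1.75]
tool shift mm [-36.9 333.7  81.8]
```

```bash
python3 -m pendant '[{"linear":[-0.003,0.02,0],"twist":0,"fingers":0.65},{"linear":[-0.004,0.04,0],"twist":0,"fingers":0.65},{"linear":[-0.004,0.04,0],"twist":0,"fingers":0.65},{"linear":[-0.004,0.04,0],"twist":0,"fingers":0.65},{"linear":[-0.004,0.04,0],"twist":0,"fingers":0.65},{"linear":[-0.004,0.04,0],"twist":0,"fingers":0.65},{"linear":[-0.004,0.04,0],"twist":0,"fingers":0.65},{"linear":[-0.004,0.04,0],"twist":0,"fingers":0.65},{"linear":[-0.004,0.02,0],"twist":0,"fingers":0.65},{"linear":[-0.002,0.014,0.0],"twist":0,"fingers":0.65},{"linear":[0,0,0.03],"twist":0,"fingers":0.65},{"linear":[0,0,0],"twist":0,"fingers":0.65}]'; python3 -m pendant '[{"linear":[0,0,0.02],"twist":0,"fingers":0.65},{"linear":[0,0,0],"twist":0,"fingers":0.65},{"linear":[0,0,0],"twist":0,"fingers":0.65}]'; python3 go.py .4359 -.2333 -.003
```

```text
time: 13.95
tcp_pos: [0.4343, -0.2316, 0.0464]
eef_rot: [0.997, -0.078, -0.002, -0.002]
wrist_force: [-0.9, 0.9, 0.1]
width: 0.0596
time: 14.25
tcp_pos: [0.4368, -0.2321, 0.0293]
eef_rot: [0.997, -0.077, -0.0, -0.0]
wrist_force: [0.0, -1.1, -0.2]
width: 0.0594
t 14.25 tcp [ 0.4368 -0.2321  0.0293] yaw -8.86 tilt [-0.  0. -1.] w 0.0594 F [ 0.  -1.1 -0.2] j [-0.64  0.51  1.83 -0.    0.81  1.08]
tool shift mm [-0.7  1.3 32.3]
```

```bash
python3 -m pendant '[{"linear":[0,0.001,0.01],"twist":0,"fingers":0.65},{"linear":[0,0,0.01],"twist":0,"fingers":0.65},{"linear":[0,0,0.008],"twist":0,"fingers":0.65},{"linear":[0,0,0.003],"twist":0,"fingers":0.65},{"linear":[0,0,0.001],"twist":0,"fingers":0.65},{"linear":[0,0,0],"twist":0,"fingers":0.5},{"linear":[0,0,0],"twist":0,"fingers":0.35},{"linear":[0,0,0],"twist":0,"fingers":0.25},{"linear":[0,0,0],"twist":0,"fingers":0.15},{"linear":[0,0,0],"twist":0,"fingers":0.15},{"linear":[0,0,0],"twist":0,"fingers":0.15},{"linear":[0,0,0],"twist":0,"fingers":0.15}]';python3 go.py .4359 -.2333 -.003
```

```text
time: 15.45
tcp_pos: [0.4367, -0.2336, -0.0031]
eef_rot: [0.997, -0.077, 0.0, 0.0]
wrist_force: [-0.7, -0.1, 1.6]
width: 0.0271
t 15.45 tcp [ 0.4367 -0.2336 -0.0031] yaw -8.89 tilt [ 0. -0. -1.] w 0.0271 F [-0.7 -0.1  1.6] j [-0.65  0.57  1.85 -0.    0.73  1.08]
tool shift mm [-0.8 -0.2 -0.1]
```

```bash
python3 -m pendant '[{"linear":[0,0,-0.01],"twist":0,"fingers":0.15},{"linear":[0,0,-0.025],"twist":0,"fingers":0.15},{"linear":[0,0,-0.025],"twist":0,"fingers":0.15},{"linear":[0,0,-0.02],"twist":0,"fingers":0.15},{"linear":[0,0,0],"twist":0,"fingers":0.15},{"linear":[0,0,0],"twist":0,"fingers":0.15}]';python3 go.py .4596 -.0083 -.003
```

```text
time: 16.05
tcp_pos: [0.4365, -0.2334, 0.0769]
eef_rot: [0.997, -0.078, 0.0, 0.0]
wrist_force: [-0.1, -0.3, -0.2]
width: 0.0268
t 16.05 tcp [ 0.4365 -0.2334  0.0769] yaw -8.89 tilt [ 0.001 -0.001 -1.   ] w 0.0268 F [-0.1 -0.3 -0.2] j [-0.65  0.44  1.78 -0.    0.92  1.08]
tool shift mm [ -12.1 -226.    79.8]
```

```bash
python3 -m pendant '[{"linear":[-0.001,-0.015,0],"twist":0,"fingers":0.15},{"linear":[-0.002,-0.03,0],"twist":0,"fingers":0.15},{"linear":[-0.002,-0.035,0],"twist":0,"fingers":0.15},{"linear":[-0.002,-0.035,0],"twist":0,"fingers":0.15},{"linear":[-0.002,-0.035,0],"twist":0,"fingers":0.15},{"linear":[-0.002,-0.035,0],"twist":0,"fingers":0.15},{"linear":[-0.001,-0.025,0],"twist":0,"fingers":0.15},{"linear":[0,-0.016,0.01],"twist":0,"fingers":0.15},{"linear":[0,0,0.03],"twist":0,"fingers":0.15},{"linear":[0,0,0.02],"twist":0,"fingers":0.15},{"linear":[0,0,0],"twist":0,"fingers":0.15},{"linear":[0,0,0],"twist":0,"fingers":0.15}]';python3 go.py .4596 -.0083 -.003
python3 - <<'E'
from h import *
im=shot('scene','s8',(200,150,360,270),5); im=shot('top','t8',(210,110,370,230),5)
E
```

```text
time: 17.25
tcp_pos: [0.4588, -0.0077, 0.0162]
eef_rot: [0.997, -0.077, -0.001, -0.0]
wrist_force: [-0.2, -0.3, 0.1]
width: 0.0265
t 17.25 tcp [ 0.4588 -0.0077  0.0162] yaw -8.87 tilt [-0.002  0.    -1.   ] w 0.0265 F [-0.2 -0.3  0.1] j [-0.18  0.49  1.93  0.    0.73  1.54]
tool shift mm [ 0.9  0.5 19.2]
```

View pics/s8.png

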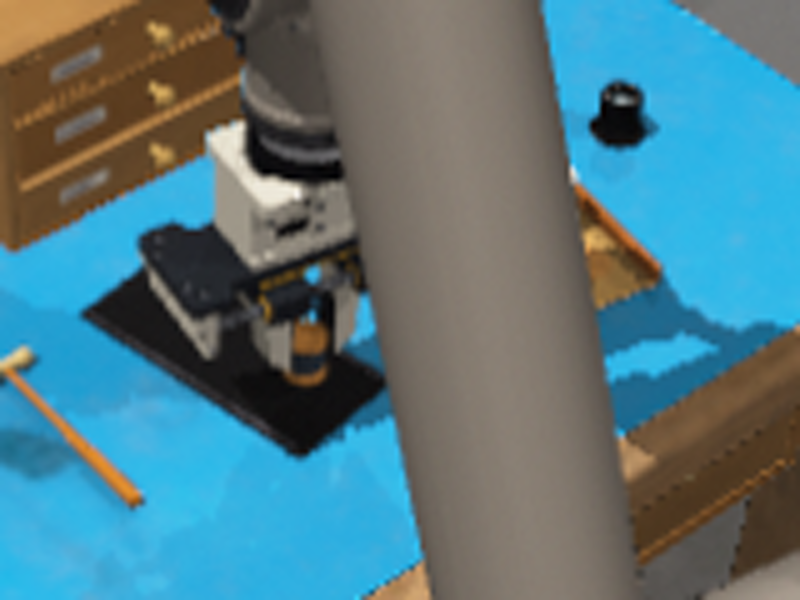

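View pics/t8.png

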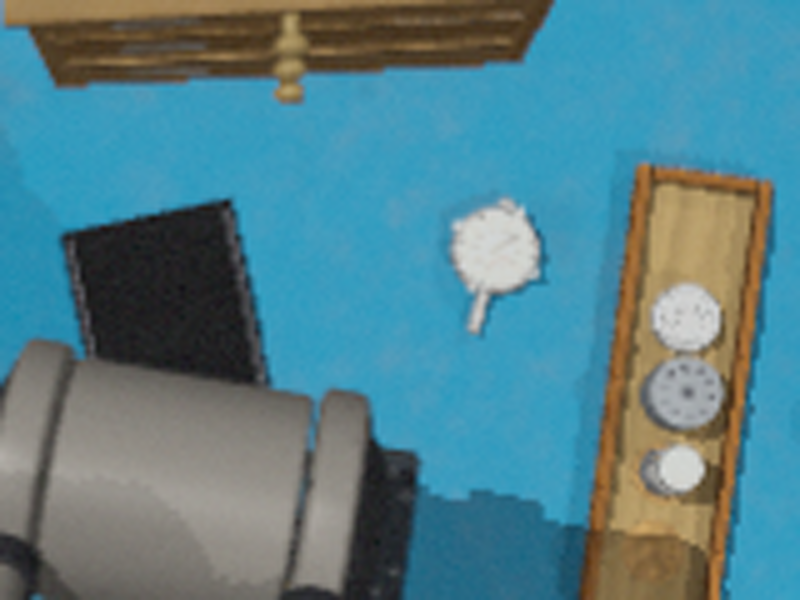

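```bash
python3 -m pendant '[{"linear":[0,0,0.01],"twist":0,"fingers":0.15},{"linear":[0,0,0.006],"twist":0,"fingers":0.15},{"linear":[0,0,0.002],"twist":0,"fingers":0.15},{"linear":[0,0,0.001],"twist":0,"fingers":0.15},{"linear":[0,0,0],"twist":0,"fingers":0.15},{"linear":[0,0,0],"twist":0,"fingers":0.15}]';python3 go.py .4596 -.0083 -.003
```

```text
time: 17.95
tcp_pos: [0.4598, -0.0084, -0.0022]
eef_rot: [0.997, -0.078, 0.0, 0.0]
wrist_force: [0.1, -0.6, 0.4]
width: 0.0266
t 17.95 tcp [ 0.4598 -0.0084 -0.0022] yaw -8.89 tilt [ 0. -0. -1.] w 0.0266 F [ 0.1 -0.6  0.4] j [-0.19  0.52  1.94 -0.    0.68  1.54]
tool shift mm [-0.2 -0.   0.8]
```

Lower the last millimetre, release, and rise.

```bash
python3 -m pendant '[{"linear":[0,0,0.001],"twist":0,"fingers":0.15},{"linear":[0,0,0],"twist":0,"fingers":0.15}]'; python3 go.py; python3 -m pendant '[{"linear":[0,0,0],"twist":0,"fingers":0.35},{"linear":[0,0,0],"twist":0,"fingers":0.5},{"linear":[0,0,0],"twist":0,"fingers":0.65},{"linear":[0,0,0],"twist":0,"fingers":0.65},{"linear":[0,0,-0.02],"twist":0,"fingers":0.65},{"linear":[0,0,-0.03],"twist":0,"fingers":0.65},{"linear":[0,0,-0.03],"twist":0,"fingers":0.65},{"linear":[0,0,0],"twist":0,"fingers":0.65},{"linear":[0,0,0],"twist":0,"fingers":0.65}]';python3 go.py .4750 -.2394 -.003
```

```text
time: 18.15
tcp_pos: [0.4599, -0.0084, -0.0031]
eef_rot: [0.997, -0.078, 0.0, 0.0]
wrist_force: [0.7, 0.3, 0.9]
width: 0.0265
t 18.15 tcp [ 0.4599 -0.0084 -0.0031] yaw -8.89 tilt [ 0.001 -0.    -1.   ] w 0.0265 F [0.7 0.3 0.9] j [-0.19  0.52  1.94 -0.    0.67  1.54]
time: 19.05
tcp_pos: [0.4599, -0.0084, 0.077]
eef_rot: [0.997, -0.077, 0.001, 0.0]
wrist_force: [-0.7, -0.0, 0.7]
width: 0.0592
t 19.05 tcp [ 0.4599 -0.0084  0.077 ] yaw -8.89 tilt [ 0.001 -0.    -1.   ] w 0.0592 F [-0.7 -0.   0.7] j [-0.18  0.38  1.87 -0.    0.88  1.54]
tool shift mm [ 50.6 225.9  80.1]
```

```bash
python3 -m pendant '[{"linear":[0.005,0.02,0],"twist":0,"fingers":0.65},{"linear":[0.008,0.035,0],"twist":0,"fingers":0.65},{"linear":[0.008,0.035,0],"twist":0,"fingers":0.65},{"linear":[0.008,0.035,0],"twist":0,"fingers":0.65},{"linear":[0.008,0.035,0],"twist":0,"fingers":0.65},{"linear":[0.008,0.035,0],"twist":0,"fingers":0.65},{"linear":[0.0055,0.02,0],"twist":0,"fingers":0.65},{"linear":[0,0.011,0],"twist":0,"fingers":0.65},{"linear":[0,0,0.01],"twist":0,"fingers":0.65},{"linear":[0,0,0],"twist":0,"fingers":0.65},{"linear":[0,0,0],"twist":0,"fingers":0.65}]';python3 go.py .4750 -.2394 0
python3 - <<'E'
from h import *
im=shot('scene','s9',(220,150,300,230),7)
E
```

```text
time: 20.15
tcp_pos: [0.4741, -0.2378, 0.0659]
eef_rot: [0.997, -0.077, -0.001, -0.001]
wrist_force: [0.4, -0.4, -0.1]
width: 0.0593
t 20.15 tcp [ 0.4741 -0.2378  0.0659] yaw -8.83 tilt [-0.002  0.001 -1.   ] w 0.0593 F [ 0.4 -0.4 -0.1] j [-0.61  0.51  1.69  0.    0.94  1.12]
tool shift mm [ 1.3  1.5 65.9]
```

View pics/s9.png

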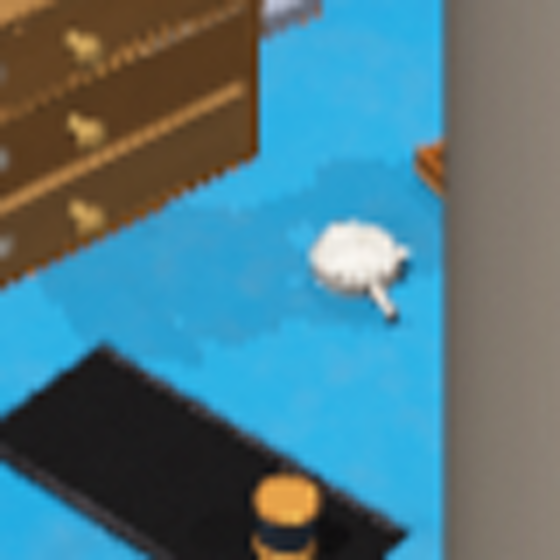

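Spool stands upright on the mat (front end). Now the bottle.

```bash
python3 -m pendant '[{"linear":[0,0.001,0.02],"twist":0,"fingers":0.65},{"linear":[0,0,0.02],"twist":0,"fingers":0.65},{"linear":[0,0,0.015],"twist":0,"fingers":0.65},{"linear":[0,0,0.008],"twist":0,"fingers":0.65},{"linear":[0,0,0.003],"twist":0,"fingers":0.65},{"linear":[0,0,0],"twist":0,"fingers":0.5},{"linear":[0,0,0],"twist":0,"fingers":0.35},{"linear":[0,0,0],"twist":0,"fingers":0.25},{"linear":[0,0,0],"twist":0,"fingers":0.15},{"linear":[0,0,0],"twist":0,"fingers":0.15},{"linear":[0,0,0],"twist":0,"fingers":0.15},{"linear":[0,0,0],"twist":0,"fingers":0.15}]';python3 go.py .475 -.2394 -.003
```

```text
time: 21.4
tcp_pos: [0.4747, -0.2406, 0.001]
eef_rot: [0.997, -0.077, 0.0, 0.0]
wrist_force: [-0.3, 1.3, 3.3]
width: 0.0246
t 21.4 tcp [ 0.4747 -0.2406  0.001 ] yaw -8.89 tilt [ 0.001 -0.    -1.   ] w 0.0246 F [-0.3  1.3  3.3] j [-0.61  0.61  1.74 -0.    0.79  1.11]
tool shift mm [ 0.2 -1.2  4. ]
```

```bash
python3 -m pendant '[{"linear":[0,0,-0.01],"twist":0,"fingers":0.15},{"linear":[0,0,-0.025],"twist":0,"fingers":0.15},{"linear":[0,0,-0.025],"twist":0,"fingers":0.15},{"linear":[0,0,-0.02],"twist":0,"fingers":0.15},{"linear":[0,0,0],"twist":0,"fingers":0.15},{"linear":[0,0,0],"twist":0,"fingers":0.15}]';python3 go.py .5166 .0027 .001
```

```text
time: 22.0
tcp_pos: [0.4743, -0.2403, 0.0808]
eef_rot: [0.997, -0.077, 0.0, 0.0]
wrist_force: [-0.2, 0.4, -1.1]
width: 0.0247
t 22.0 tcp [ 0.4743 -0.2403  0.0808] yaw -8.89 tilt [ 0. -0. -1.] w 0.0247 F [-0.2  0.4 -1.1] j [-0.61  0.49  1.68 -0.    0.98  1.11]
tool shift mm [   4.2 -246.7   79.7]
```

```bash
python3 -m pendant '[{"linear":[0,-0.015,0],"twist":0,"fingers":0.15},{"linear":[0.001,-0.03,0],"twist":0,"fingers":0.15},{"linear":[0,-0.036,0],"twist":0,"fingers":0.15},{"linear":[0.001,-0.038,0],"twist":0,"fingers":0.15},{"linear":[0.001,-0.038,0],"twist":0,"fingers":0.15},{"linear":[0.001,-0.038,0],"twist":0,"fingers":0.15},{"linear":[0,-0.032,0],"twist":0,"fingers":0.15},{"linear":[0,-0.02,0.01],"twist":0,"fingers":0.15},{"linear":[0,0,0.03],"twist":0,"fingers":0.15},{"linear":[0,0,0.02],"twist":0,"fingers":0.15},{"linear":[0,0,0],"twist":0,"fingers":0.15},{"linear":[0,0,0],"twist":0,"fingers":0.15}]';python3 go.py .5166 .0027 .001
python3 - <<'E'
from h import *
im=shot('scene','s10',(200,150,320,250),6)
E
```

```text
time: 23.2
tcp_pos: [0.5159, 0.0036, 0.0202]
eef_rot: [0.997, -0.077, -0.001, -0.0]
wrist_force: [-0.1, 0.3, 0.6]
width: 0.0246
t 23.2 tcp [0.5159 0.0036 0.0202] yaw -8.87 tilt [-0.002  0.    -1.   ] w 0.0246 F [-0.1  0.3  0.6] j [-0.14  0.55  1.77  0.    0.82  1.58]
tool shift mm [ 0.9  0.8 19.2]
```

View pics/s10.png

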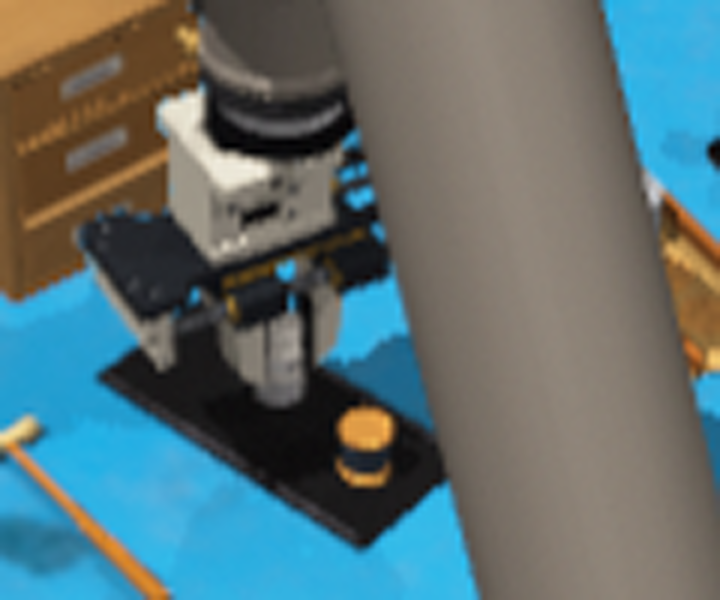

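Bottle held upright over the mat centre. Lower, release, rise.

```bash
python3 -m pendant '[{"linear":[0,0,0.01],"twist":0,"fingers":0.15},{"linear":[0,0,0.005],"twist":0,"fingers":0.15},{"linear":[0,0,0.003],"twist":0,"fingers":0.15},{"linear":[0,0,0.001],"twist":0,"fingers":0.15},{"linear":[0,0,0.001],"twist":0,"fingers":0.15},{"linear":[0,0,0],"twist":0,"fingers":0.15}]';python3 go.py;  python3 -m pendant '[{"linear":[0,0,0],"twist":0,"fingers":0.3},{"linear":[0,0,0],"twist":0,"fingers":0.4},{"linear":[0,0,0],"twist":0,"fingers":0.55},{"linear":[0,0,0],"twist":0,"fingers":0.65},{"linear":[0,0,-0.02],"twist":0,"fingers":0.65},{"linear":[0,0,-0.03],"twist":0,"fingers":0.65},{"linear":[0,0,-0.03],"twist":0,"fingers":0.65},{"linear":[0,0,0],"twist":0,"fingers":0.65},{"linear":[0,0,0],"twist":0,"fingers":0.65}]';python3 go.py .5133 -.2456 -.002
```

```text
time: 23.85
tcp_pos: [0.5167, 0.0029, 0.001]
eef_rot: [0.997, -0.078, 0.0, 0.0]
wrist_force: [-0.8, 1.3, 1.8]
width: 0.0247
t 23.85 tcp [0.5167 0.0029 0.001 ] yaw -8.89 tilt [ 0. -0. -1.] w 0.0247 F [-0.8  1.3  1.8] j [-0.14  0.59  1.79 -0.    0.77  1.58]
time: 24.75
tcp_pos: [0.5168, 0.003, 0.0811]
eef_rot: [0.997, -0.077, 0.001, 0.0]
wrist_force: [-0.7, -0.2, -0.1]
width: 0.06
t 24.75 tcp [0.5168 0.003  0.0811] yaw -8.89 tilt [ 0.001 -0.    -1.   ] w 0.06 F [-0.7 -0.2 -0.1] j [-0.14  0.46  1.72 -0.    0.96  1.58]
tool shift mm [ 34.8 246.1  83.1]
```

```bash
python3 -m pendant '[{"linear":[0.003,0.018,0],"twist":0,"fingers":0.7},{"linear":[0.005,0.035,0],"twist":0,"fingers":0.7},{"linear":[0.006,0.04,0],"twist":0,"fingers":0.7},{"linear":[0.006,0.04,0],"twist":0,"fingers":0.7},{"linear":[0.006,0.04,0],"twist":0,"fingers":0.7},{"linear":[0.005,0.035,0],"twist":0,"fingers":0.7},{"linear":[0.004,0.025,0],"twist":0,"fingers":0.7},{"linear":[0,0.014,0],"twist":0,"fingers":0.7},{"linear":[0,0,0.02],"twist":0,"fingers":0.7},{"linear":[0,0,0.01],"twist":0,"fingers":0.7},{"linear":[0,0,0],"twist":0,"fingers":0.7},{"linear":[0,0,0],"twist":0,"fingers":0.7}]';python3 go.py .5133 -.2456 -.003
```

```text
time: 25.95
tcp_pos: [0.5129, -0.2456, 0.0505]
eef_rot: [0.997, -0.077, -0.0, -0.0]
wrist_force: [-0.6, -0.4, 1.1]
width: 0.0642
t 25.95 tcp [ 0.5129 -0.2456  0.0505] yaw -8.83 tilt [-0.001  0.001 -1.   ] w 0.0642 F [-0.6 -0.4  1.1] j [-0.58  0.58  1.6   0.    0.96  1.14]
tool shift mm [ 0.4 -0.  53.5]
```

```bash
python3 -m pendant '[{"linear":[0,0,0.02],"twist":0,"fingers":0.7},{"linear":[0,0,0.018],"twist":0,"fingers":0.7},{"linear":[0,0,0.01],"twist":0,"fingers":0.7},{"linear":[0,0,0.004],"twist":0,"fingers":0.7},{"linear":[0,0,0.001],"twist":0,"fingers":0.65},{"linear":[0,0,0],"twist":0,"fingers":0.55},{"linear":[0,0,0],"twist":0,"fingers":0.45},{"linear":[0,0,0],"twist":0,"fingers":0.35},{"linear":[0,0,0],"twist":0,"fingers":0.2},{"linear":[0,0,0],"twist":0,"fingers":0.2},{"linear":[0,0,0],"twist":0,"fingers":0.2},{"linear":[0,0,0],"twist":0,"fingers":0.2}]';python3 go.py .5736 .0137 -.0025
```

```text
time: 27.15
tcp_pos: [0.5132, -0.2466, -0.0018]
eef_rot: [0.997, -0.077, 0.0, 0.0]
wrist_force: [0.6, 0.8, 4.9]
width: 0.0346
t 27.15 tcp [ 0.5132 -0.2466 -0.0018] yaw -8.89 tilt [ 0.001 -0.001 -1.   ] w 0.0346 F [0.6 0.8 4.9] j [-0.58  0.66  1.63 -0.    0.85  1.14]
tool shift mm [  19.4 -266.5    0.6]
```

```bash
python3 -m pendant '[{"linear":[0,0,-0.01],"twist":0,"fingers":0.2},{"linear":[0,0,-0.025],"twist":0,"fingers":0.2},{"linear":[0,0,-0.025],"twist":0,"fingers":0.2},{"linear":[0,0,-0.02],"twist":0,"fingers":0.2},{"linear":[0,0,0],"twist":0,"fingers":0.2},{"linear":[0,0,0],"twist":0,"fingers":0.2}]';python3 go.py .5677 .0126 -.002
python3 - <<'E'
from h import *
im=shot('scene','s11',(200,130,360,250),5)
E
```

```text
time: 27.75
tcp_pos: [0.5127, -0.2463, 0.0774]
eef_rot: [0.997, -0.078, -0.0, -0.0]
wrist_force: [0.6, -0.1, -1.3]
width: 0.0349
t 27.75 tcp [ 0.5127 -0.2463  0.0774] yaw -8.89 tilt [-0.  0. -1.] w 0.0349 F [ 0.6 -0.1 -1.3] j [-0.58  0.55  1.57 -0.    1.02  1.14]
tool shift mm [  14.4 -264.3   79.4]
```

View pics/s11.png

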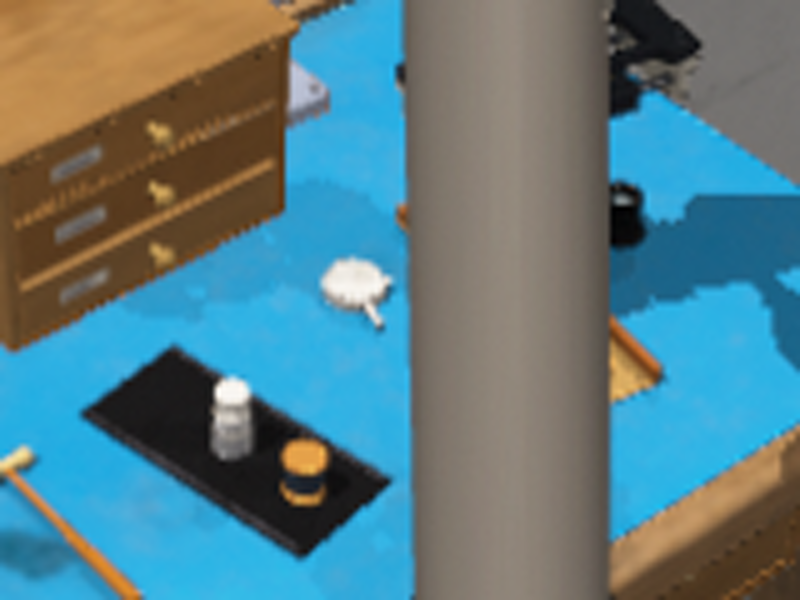

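```bash
python3 -m pendant '[{"linear":[0.001,-0.016,0],"twist":0,"fingers":0.2},{"linear":[0.002,-0.032,0],"twist":0,"fingers":0.2},{"linear":[0.002,-0.04,0],"twist":0,"fingers":0.2},{"linear":[0.003,-0.04,0],"twist":0,"fingers":0.2},{"linear":[0.003,-0.04,0],"twist":0,"fingers":0.2},{"linear":[0.002,-0.04,0],"twist":0,"fingers":0.2},{"linear":[0.001,-0.036,0],"twist":0,"fingers":0.2},{"linear":[0,-0.02,0],"twist":0,"fingers":0.2},{"linear":[0,0,0.02],"twist":0,"fingers":0.2},{"linear":[0,0,0.03],"twist":0,"fingers":0.2},{"linear":[0,0,0.01],"twist":0,"fingers":0.2},{"linear":[0,0,0],"twist":0,"fingers":0.2}]';python3 go.py .5677 .0126 -.002
python3 - <<'E'
from h import *
im=shot('scene','s12',(200,130,320,230),6)
E
```

```text
time: 29.0
tcp_pos: [0.5657, 0.013, 0.0155]
eef_rot: [0.997, -0.077, -0.003, -0.0]
wrist_force: [0.1, 0.1, -1.5]
width: 0.0349
t 29.0 tcp [0.5657 0.013  0.0155] yaw -8.87 tilt [-0.005  0.001 -1.   ] w 0.0349 F [ 0.1  0.1 -1.5] j [-0.11  0.63  1.63  0.    0.89  1.61]
tool shift mm [ 2.2  0.1 17.5]
```

View pics/s12.png

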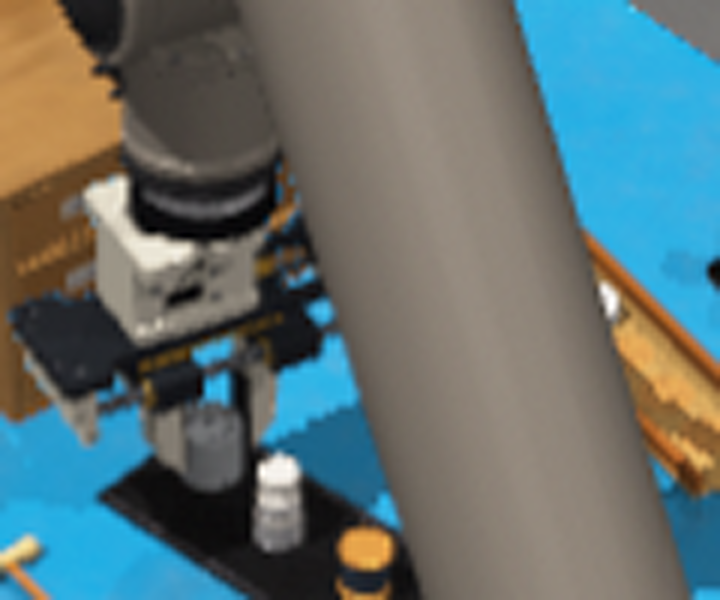

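```bash
python3 -m pendant '[{"linear":[0,0,0],"twist":0,"fingers":0.2},{"linear":[0,0,0.01],"twist":0,"fingers":0.2},{"linear":[0,0,0.004],"twist":0,"fingers":0.2},{"linear":[0,0,0.003],"twist":0,"fingers":0.2},{"linear":[0,0,0.001],"twist":0,"fingers":0.2},{"linear":[0,0,0],"twist":0,"fingers":0.2}]';python3 go.py .5677 .0126 -.002
```

```text
time: 29.65
tcp_pos: [0.5676, 0.0122, -0.0004]
eef_rot: [0.997, -0.078, -0.0, 0.0]
wrist_force: [-0.7, -0.4, -1.4]
width: 0.0352
t 29.65 tcp [ 5.676e-01  1.220e-02 -4.000e-04] yaw -8.9 tilt [-0. -0. -1.] w 0.0352 F [-0.7 -0.4 -1.4] j [-0.11  0.66  1.64 -0.    0.85  1.61]
tool shift mm [ 0.1 -0.4  1.6]
```

```bash
python3 -m pendant '[{"linear":[0,0,0.001],"twist":0,"fingers":0.2},{"linear":[0,0,0.001],"twist":0,"fingers":0.2},{"linear":[0,0,0],"twist":0,"fingers":0.2}]';python3 go.py;  python3 -m pendant '[{"linear":[0,0,0],"twist":0,"fingers":0.4},{"linear":[0,0,0],"twist":0,"fingers":0.5},{"linear":[0,0,0],"twist":0,"fingers":0.6},{"linear":[0,0,0],"twist":0,"fingers":0.7},{"linear":[0,0,-0.02],"twist":0,"fingers":0.7},{"linear":[0,0,-0.03],"twist":0,"fingers":0.7},{"linear":[0,0,-0.03],"twist":0,"fingers":0.7},{"linear":[0,0,0],"twist":0,"fingers":0.7},{"linear":[0,0,0],"twist":0,"fingers":0.7}]';python3 go.py .5526 -.252 .05
```

```text
time: 29.95
tcp_pos: [0.5679, 0.0122, -0.0018]
eef_rot: [0.997, -0.077, 0.0, 0.0]
wrist_force: [-1.2, -0.8, 3.8]
width: 0.0344
t 29.95 tcp [ 0.5679  0.0122 -0.0018] yaw -8.89 tilt [ 0.001 -0.    -1.   ] w 0.0344 F [-1.2 -0.8  3.8] j [-0.11  0.66  1.64 -0.    0.85  1.61]
time: 30.85
tcp_pos: [0.5678, 0.0122, 0.0781]
eef_rot: [0.997, -0.077, 0.001, 0.0]
wrist_force: [0.8, 0.3, 0.2]
width: 0.0645
t 30.85 tcp [0.5678 0.0122 0.0781] yaw -8.89 tilt [ 0.001 -0.    -1.   ] w 0.0645 F [0.8 0.3 0.2] j [-0.11  0.55  1.57 -0.    1.02  1.61]
tool shift mm [ 25.7 263.4  28.1]
```

```bash
python3 -m pendant '[{"linear":[0.002,0.018,0],"twist":0,"fingers":0.7},{"linear":[0.004,0.035,0],"twist":0,"fingers":0.7},{"linear":[0.004,0.04,0],"twist":0,"fingers":0.7},{"linear":[0.004,0.04,0],"twist":0,"fingers":0.7},{"linear":[0.004,0.04,0],"twist":0,"fingers":0.7},{"linear":[0.004,0.04,0],"twist":0,"fingers":0.7},{"linear":[0.004,0.035,0],"twist":0,"fingers":0.7},{"linear":[0,0.015,0],"twist":0,"fingers":0.7},{"linear":[0,0,0],"twist":0,"fingers":0.7}]'
python3 -m pendant '[{"linear":[0,0,0],"twist":-8.5,"fingers":0.7},{"linear":[0,0,0],"twist":-8.5,"fingers":0.7},{"linear":[0,0,0],"twist":-8.5,"fingers":0.7},{"linear":[0,0,0],"twist":-8.5,"fingers":0.7},{"linear":[0,0,0],"twist":-8.5,"fingers":0.7},{"linear":[0,0,0],"twist":-8.5,"fingers":0.7},{"linear":[0,0,0],"twist":-8.5,"fingers":0.7},{"linear":[0,0,0],"twist":-8.5,"fingers":0.7},{"linear":[0,0,0],"twist":-8.5,"fingers":0.7},{"linear":[0,0,0],"twist":-8.5,"fingers":0.7},{"linear":[0,0,0],"twist":-5,"fingers":0.7},{"linear":[0,0,0],"twist":0,"fingers":0.7}]'
python3 -m pendant '[{"linear":[0,0,0],"twist":0,"fingers":0.7}]'
python3 go.py .5526 -.252 -.01
python3 - <<'E'
from h import *
im=shot('scene','s13',(200,130,360,250),5)
im=shot('top','t13',(210,110,370,230),5)
E
```

```text
time: 31.75
tcp_pos: [0.5515, -0.253, 0.0762]
eef_rot: [0.997, -0.079, -0.001, -0.0]
wrist_force: [0.8, 0.1, 0.5]
width: 0.0646
time: 32.95
tcp_pos: [0.5526, -0.2494, 0.0771]
eef_rot: [0.759, 0.651, -0.0, -0.001]
wrist_force: [0.4, -0.6, -0.3]
width: 0.0644
time: 33.05
tcp_pos: [0.5527, -0.25, 0.0773]
eef_rot: [0.76, 0.65, -0.0, -0.001]
wrist_force: [-0.0, 0.1, 0.5]
width: 0.0641
t 33.05 tcp [ 0.5527 -0.25    0.0773] yaw 81.04 tilt [-0.001  0.001 -1.   ] w 0.0641 F [-0.   0.1  0.5] j [-0.55  0.61  1.46  0.    1.08 -0.4 ]
tool shift mm [-2.   0.3 87.3]
```

View pics/s13.png

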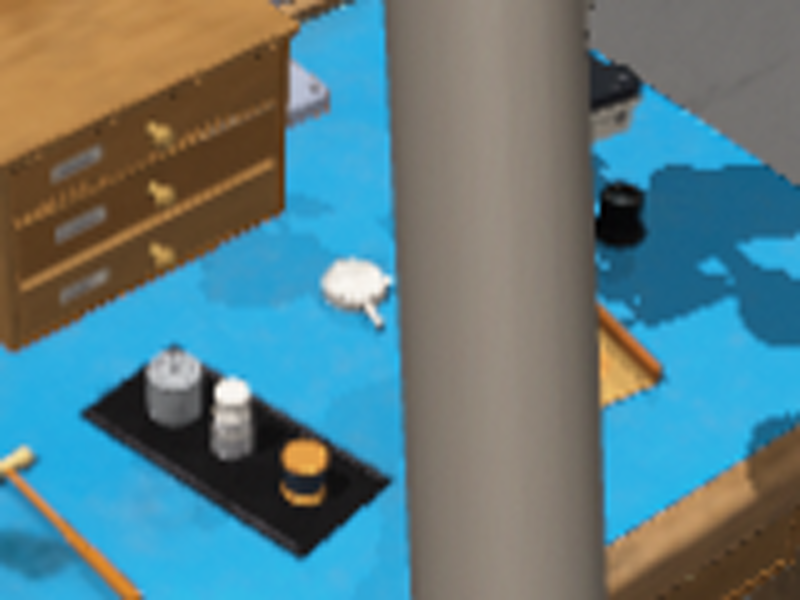

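View pics/t13.png

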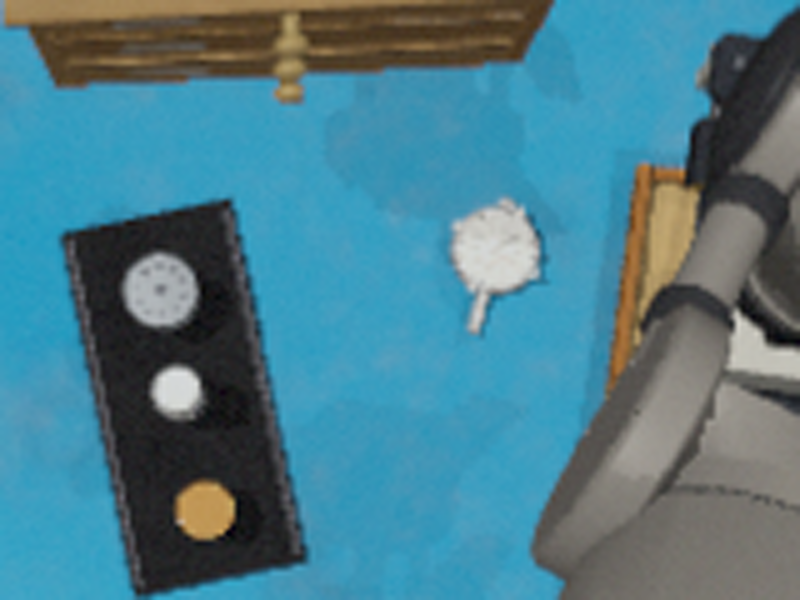

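```bash
python3 -m pendant '[{"linear":[-0.001,0,0.02],"twist":0,"fingers":0.7},{"linear":[0,0,0.03],"twist":0,"fingers":0.7},{"linear":[0,0,0.02],"twist":0,"fingers":0.7},{"linear":[0,0,0.01],"twist":0,"fingers":0.7},{"linear":[0,0,0.007],"twist":0,"fingers":0.7},{"linear":[0,0,0],"twist":0,"fingers":0.7},{"linear":[0,0,0],"twist":0,"fingers":0.7}]'; python3 go.py .5526 -.252 -.0145
```

```text
time: 33.85
tcp_pos: [0.5531, -0.2529, -0.0084]
eef_rot: [0.76, 0.65, 0.0, 0.001]
wrist_force: [0.4, -0.7, -0.7]
width: 0.0642
t 33.85 tcp [ 0.5531 -0.2529 -0.0084] yaw 81.1 tilt [ 0.001 -0.001 -1.   ] w 0.0642 F [ 0.4 -0.7 -0.7] j [-0.55  0.72  1.52 -0.    0.9  -0.4 ]
tool shift mm [ 0.8 -0.7  6.1]
```

```bash
python3 -m pendant '[{"linear":[0.001,0,0.003],"twist":0,"fingers":0.7},{"linear":[0,0,0.003],"twist":0,"fingers":0.7},{"linear":[0,0,0],"twist":0,"fingers":0.6},{"linear":[0,0,0],"twist":0,"fingers":0.5},{"linear":[0,0,0],"twist":0,"fingers":0.42},{"linear":[0,0,0],"twist":0,"fingers":0.36},{"linear":[0,0,0],"twist":0,"fingers":0.2},{"linear":[0,0,0],"twist":0,"fingers":0.2},{"linear":[0,0,0],"twist":0,"fingers":0.2},{"linear":[0,0,0],"twist":0,"fingers":0.2},{"linear":[0,0,0],"twist":0,"fingers":0.2}]'; python3 go.py .5526 -.252 -.0145
```

```text
time: 34.95
tcp_pos: [0.5527, -0.2517, -0.0152]
eef_rot: [0.76, 0.65, -0.0, 0.0]
wrist_force: [-0.2, 0.0, 0.6]
width: 0.0322
t 34.95 tcp [ 0.5527 -0.2517 -0.0152] yaw 81.11 tilt [ 0. -0. -1.] w 0.0322 F [-0.2  0.   0.6] j [-0.55  0.73  1.53 -0.    0.89 -0.4 ]
tool shift mm [-0.3 -0.  -0.7]
```

```bash
python3 -m pendant '[{"linear":[0,0,-0.01],"twist":0,"fingers":0.2},{"linear":[0,0,-0.03],"twist":0,"fingers":0.2},{"linear":[0,0,-0.03],"twist":0,"fingers":0.2},{"linear":[0,0,-0.03],"twist":0,"fingers":0.2},{"linear":[0,-0.02,0],"twist":0,"fingers":0.2},{"linear":[0,-0.03,0],"twist":0,"fingers":0.2},{"linear":[0,-0.03,0],"twist":0,"fingers":0.2},{"linear":[0,-0.02,0],"twist":0,"fingers":0.2},{"linear":[0,0,0],"twist":0,"fingers":0.2},{"linear":[0,0,0],"twist":0,"fingers":0.2}]'; python3 go.py .44 .285 .085
```

```text
time: 35.95
tcp_pos: [0.4546, -0.2367, 0.0856]
eef_rot: [0.76, 0.65, 0.0, 0.001]
wrist_force: [0.6, -0.3, 0.2]
width: 0.0318
t 35.95 tcp [ 0.4546 -0.2367  0.0856] yaw 81.08 tilt [ 0.002 -0.001 -1.   ] w 0.0318 F [ 0.6 -0.3  0.2] j [-0.63  0.45  1.73  0.    0.96 -0.47]
tool shift mm [513.1 -95.3  -0. ]
```

```bash
python3 -m pendant '[{"linear":[0.02,-0.002,0],"twist":0,"fingers":0.2},{"linear":[0.035,-0.006,0],"twist":0,"fingers":0.2},{"linear":[0.04,-0.006,0],"twist":0,"fingers":0.2},{"linear":[0.04,-0.006,0],"twist":0,"fingers":0.2},{"linear":[0.04,-0.006,0],"twist":0,"fingers":0.2},{"linear":[0.04,-0.006,0],"twist":0,"fingers":0.2},{"linear":[0.04,-0.006,0],"twist":0,"fingers":0.2},{"linear":[0.04,-0.006,0],"twist":0,"fingers":0.2},{"linear":[0.04,-0.006,0],"twist":0,"fingers":0.2},{"linear":[0.04,0.004,0],"twist":0,"fingers":0.2},{"linear":[0.04,0.01,0],"twist":0,"fingers":0.2},{"linear":[0.035,0.01,0],"twist":0,"fingers":0.2}]'
python3 -m pendant '[{"linear":[0.03,0.01,0],"twist":0,"fingers":0.2},{"linear":[0.02,0.01,0],"twist":0,"fingers":0.2},{"linear":[0,0,0],"twist":0,"fingers":0.2},{"linear":[0,0,0],"twist":0,"fingers":0.2},{"linear":[0,0,0],"twist":0,"fingers":0.2}]'; python3 go.py .5222 .285 .03;  python3 - <<'E'
from h import *
im=shot('scene','s14',(130,190,250,290),6)
im=shot('top','t14',(90,110,350,300),3)
E
```

```text
time: 37.15
tcp_pos: [0.4992, 0.2155, 0.085]
eef_rot: [0.759, 0.651, 0.001, 0.0]
wrist_force: [0.8, 0.1, -0.2]
width: 0.0319
time: 37.65
tcp_pos: [0.5249, 0.2582, 0.0845]
eef_rot: [0.76, 0.65, -0.0, -0.0]
wrist_force: [1.0, 0.5, -0.2]
width: 0.0321
t 37.65 tcp [0.5249 0.2582 0.0845] yaw 81.1 tilt [-0.001 -0.001 -1.   ] w 0.0321 F [ 1.   0.5 -0.2] j [ 0.33  0.57  1.52 -0.    1.06  0.48]
tool shift mm [26.1 -6.8 54.5]
```

View pics/s14.png

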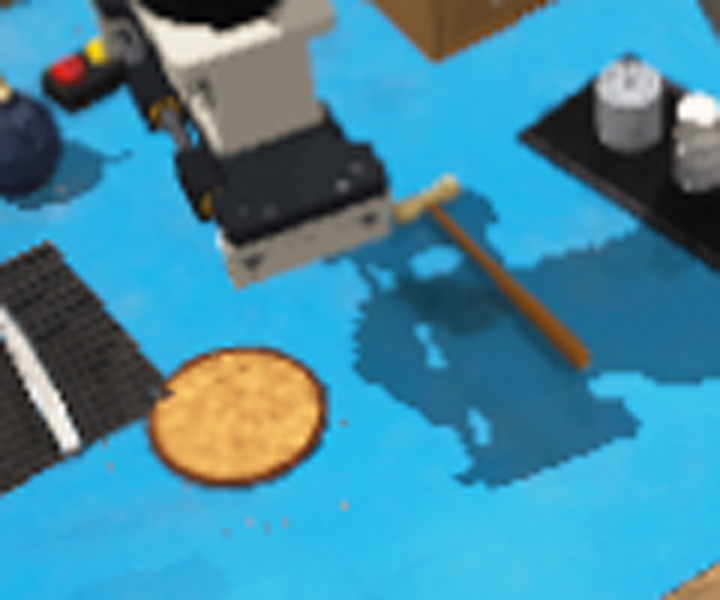

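View pics/t14.png

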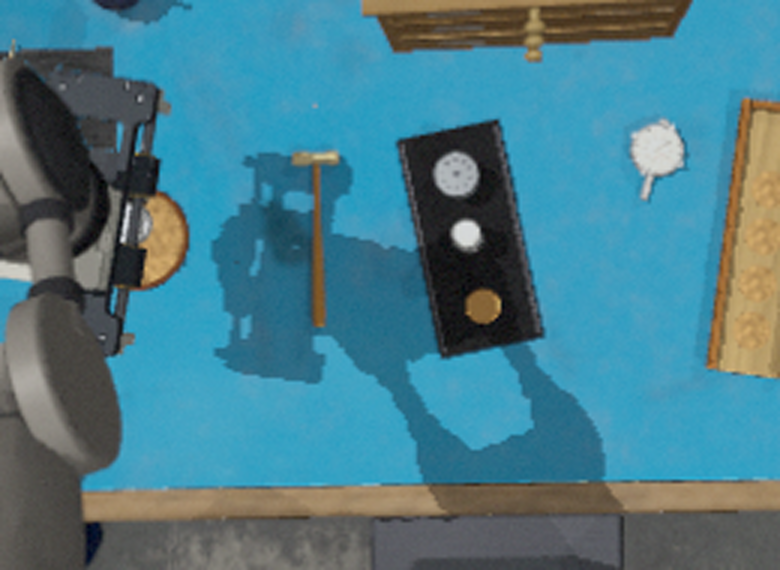

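Run:
```python
from h import *
im=cv2.imread('pics/raw_t14.png'); crop(im,'c14',(120,165,160,195),18)
```

```text
(no output)
```

View pics/c14.png

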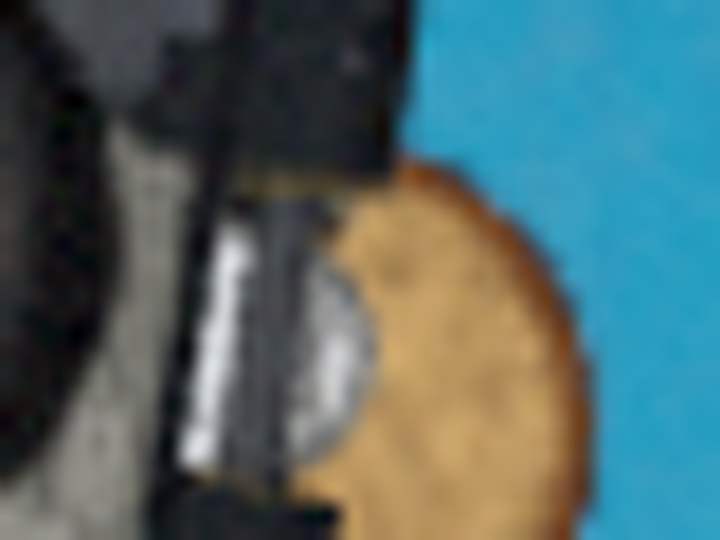

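```bash
python3 - <<'E'
from h import *
print(onz('top',(140.5,183.7),.113))
E
python3 go.py .5222 .285 .03
```

```text
[0.52595178 0.23890121 0.113     ]
t 37.75 tcp [0.525  0.258  0.0848] yaw 81.06 tilt [-0. -0. -1.] w 0.0319 F [ 0.5  0.  -0.3] j [ 0.33  0.57  1.52 -0.    1.06  0.48]
tool shift mm [26.2 -7.  54.7]
```

```bash
python3 -m pendant '[{"linear":[0.013,-0.004,0],"twist":0,"fingers":0.2},{"linear":[0.014,-0.003,0.02],"twist":0,"fingers":0.2},{"linear":[0,0,0.03],"twist":0,"fingers":0.2},{"linear":[0,0,0.02],"twist":0,"fingers":0.2},{"linear":[0,0,0.01],"twist":0,"fingers":0.2},{"linear":[0,0,0],"twist":0,"fingers":0.2},{"linear":[0,0,0],"twist":0,"fingers":0.2},{"linear":[0,0,0],"twist":0,"fingers":0.2}]';python3 go.py .5222 .286 -.0152
```

```text
time: 38.55
tcp_pos: [0.5234, 0.2869, 0.006]
eef_rot: [0.76, 0.65, 0.001, 0.0]
wrist_force: [-0.7, 0.1, -0.0]
width: 0.0319
t 38.55 tcp [0.5234 0.2869 0.006 ] yaw 81.1 tilt [ 0.002  0.001 -1.   ] w 0.0319 F [-0.7  0.1 -0. ] j [ 0.37  0.69  1.55 -0.    0.91  0.53]
tool shift mm [-1.1 -1.1 21.2]
```

```bash
python3 -m pendant '[{"linear":[-0.001,0,0.01],"twist":0,"fingers":0.2},{"linear":[0,0,0.006],"twist":0,"fingers":0.2},{"linear":[0,0,0.003],"twist":0,"fingers":0.2},{"linear":[0,0,0.001],"twist":0,"fingers":0.2},{"linear":[0,0,0],"twist":0,"fingers":0.2},{"linear":[0,0,0],"twist":0,"fingers":0.2}]';python3 go.py .5222 .286 -.0152
```

```text
time: 39.15
tcp_pos: [0.5221, 0.2854, -0.0153]
eef_rot: [0.76, 0.65, -0.0, -0.0]
wrist_force: [-1.6, -0.9, 3.7]
width: 0.0317
t 39.15 tcp [ 0.5221  0.2854 -0.0153] yaw 81.11 tilt [-0. -0. -1.] w 0.0317 F [-1.6 -0.9  3.7] j [ 0.37  0.71  1.56 -0.    0.87  0.53]
tool shift mm [ 0.6 -0.  -0.1]
```

Contact 3.7 N; release, rise, then back off to look.

```bash
python3 -m pendant '[{"linear":[0,0,0],"twist":0,"fingers":0.4},{"linear":[0,0,0],"twist":0,"fingers":0.5},{"linear":[0,0,0],"twist":0,"fingers":0.6},{"linear":[0,0,0],"twist":0,"fingers":0.65},{"linear":[0,0,-0.02],"twist":0,"fingers":0.65},{"linear":[0,0,-0.04],"twist":0,"fingers":0.65},{"linear":[0,0,-0.04],"twist":0,"fingers":0.65},{"linear":[-0.03,-0.02,0],"twist":0,"fingers":0.65},{"linear":[-0.04,-0.03,0],"twist":0,"fingers":0.65},{"linear":[-0.04,-0.02,0],"twist":0,"fingers":0.65},{"linear":[-0.04,0,0],"twist":0,"fingers":0.65},{"linear":[0,0,0],"twist":0,"fingers":0.65}]';python3 go.py
python3 - <<'E'
from h import *
im=shot('scene','s15',(130,190,250,290),6)
im=shot('top','t15',(90,110,350,300),3)
E
```

```text
time: 40.35
tcp_pos: [0.4285, 0.145, 0.0848]
eef_rot: [0.761, 0.649, -0.001, 0.0]
wrist_force: [1.5, 0.5, -0.7]
width: 0.0595
t 40.35 tcp [0.4285 0.145  0.0848] yaw 80.94 tilt [-0.001 -0.001 -1.   ] w 0.0595 F [ 1.5  0.5 -0.7] j [ 0.16  0.36  1.88 -0.    0.9   0.32]
```

View pics/s15.png

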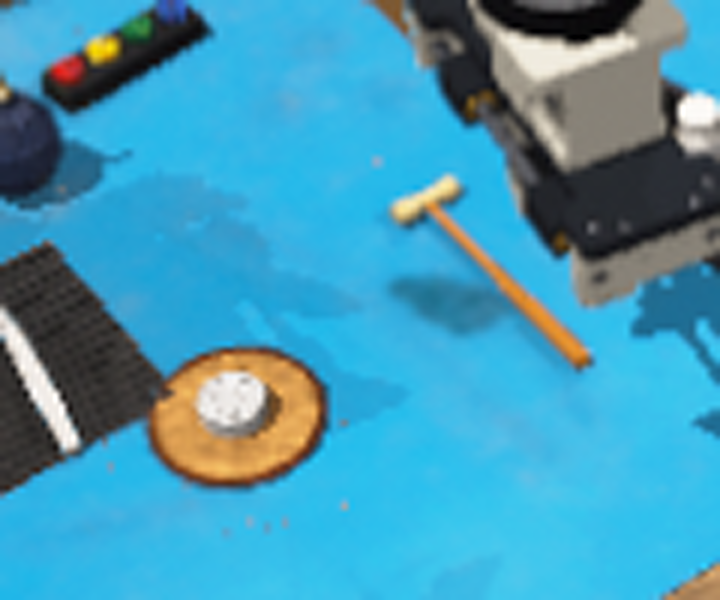

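View pics/t15.png

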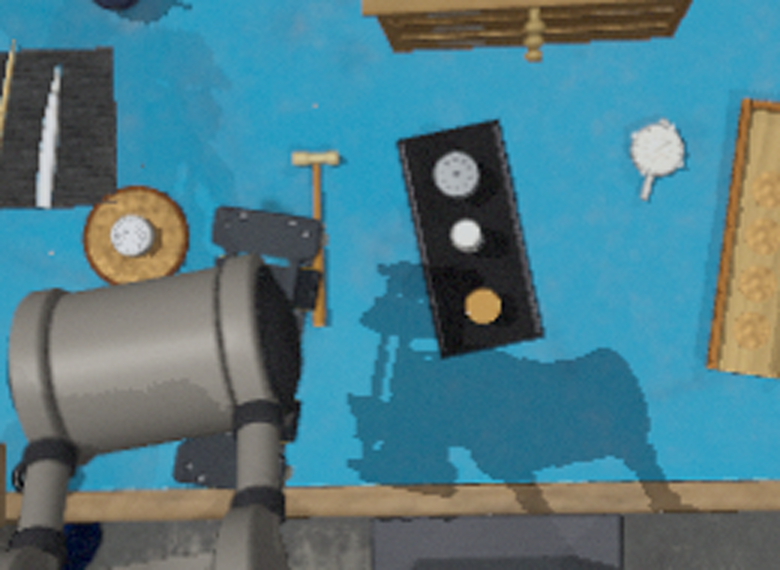

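```bash
python3 -m pendant '[{"linear":[0,0,0],"twist":8.5,"fingers":0.65},{"linear":[0,0,0],"twist":8.5,"fingers":0.65},{"linear":[0,0,0],"twist":8.5,"fingers":0.65},{"linear":[0,0,0],"twist":8.5,"fingers":0.65},{"linear":[0,0,0],"twist":8.5,"fingers":0.65},{"linear":[0,0,0],"twist":8.5,"fingers":0.65},{"linear":[0,0,0],"twist":8.5,"fingers":0.65},{"linear":[0,0,0],"twist":8.5,"fingers":0.65},{"linear":[0,0,0],"twist":8.5,"fingers":0.65},{"linear":[0,0,0],"twist":8.5,"fingers":0.65},{"linear":[0,0,0],"twist":5,"fingers":0.65},{"linear":[0,0,0],"twist":0,"fingers":0.65}]'
python3 go.py .5679 .0122 .06;  python3 - <<'E'
from h import *
b=(90,110,350,300); q=lambda u,v:(b[0]+(u+.5)/3-.5,b[1]+(v+.5)/3-.5)
for n,p,z in[('block',(456.5,174),.037),('cap',(467,234.5),.051),('spool',(483,306),.033),('tin',(131,235.5),.015),('pad',(136,235),.003)]: print(n,onz('top',q(*p),z).round(4))
E
```

```text
time: 41.65
tcp_pos: [0.4305, 0.1492, 0.0846]
eef_rot: [0.997, -0.077, 0.0, -0.0]
wrist_force: [-0.3, -0.0, -0.4]
width: 0.0601
t 41.65 tcp [0.4305 0.1492 0.0846] yaw -8.85 tilt [ 0.  0. -1.] w 0.0601 F [-0.3 -0.  -0.4] j [0.17 0.36 1.88 0.   0.9  1.89]
tool shift mm [156.9 114.3  24.6]
block [0.5676 0.0112 0.037 ]
cap [0.5166 0.0027 0.051 ]
spool [ 0.4587 -0.0088  0.033 ]
tin [0.5227 0.2848 0.015 ]
pad [0.5239 0.2843 0.003 ]
```

```bash
python3 -m pendant '[{"linear":[0.015,0.01,0],"twist":0,"fingers":0.7},{"linear":[0.03,0.02,0],"twist":0,"fingers":0.7},{"linear":[0.035,0.025,0],"twist":0,"fingers":0.7},{"linear":[0.035,0.025,0],"twist":0,"fingers":0.7},{"linear":[0.027,0.022,0],"twist":0,"fingers":0.7},{"linear":[0.015,0.012,0],"twist":0,"fingers":0.7},{"linear":[0,0,0.02],"twist":0,"fingers":0.7},{"linear":[0,0,0.005],"twist":0,"fingers":0.7},{"linear":[0,0,0],"twist":0,"fingers":0.7},{"linear":[0,0,0],"twist":0,"fingers":0.7}]'; python3 go.py .5679 .0122 -.002
```

```text
time: 42.65
tcp_pos: [0.5676, 0.012, 0.06]
eef_rot: [0.997, -0.077, 0.0, 0.0]
wrist_force: [0.4, 0.4, -0.4]
width: 0.0642
t 42.65 tcp [0.5676 0.012  0.06  ] yaw -8.78 tilt [ 0. -0. -1.] w 0.0642 F [ 0.4  0.4 -0.4] j [-0.11  0.57  1.59 -0.    0.98  1.61]
tool shift mm [ 0.3 -0.3 62. ]
```

```bash
python3 -m pendant '[{"linear":[0,0,0.02],"twist":0,"fingers":0.7},{"linear":[0,0,0.02],"twist":0,"fingers":0.7},{"linear":[0,0,0.014],"twist":0,"fingers":0.7},{"linear":[0,0,0.006],"twist":0,"fingers":0.7},{"linear":[0,0,0.001],"twist":0,"fingers":0.65},{"linear":[0,0,0],"twist":0,"fingers":0.55},{"linear":[0,0,0],"twist":0,"fingers":0.45},{"linear":[0,0,0],"twist":0,"fingers":0.35},{"linear":[0,0,0],"twist":0,"fingers":0.2},{"linear":[0,0,0],"twist":0,"fingers":0.2},{"linear":[0,0,0],"twist":0,"fingers":0.2},{"linear":[0,0,0],"twist":0,"fingers":0.2}]';python3 go.py
python3 -m pendant '[{"linear":[0,0,-0.01],"twist":0,"fingers":0.2},{"linear":[0,0,-0.025],"twist":0,"fingers":0.2},{"linear":[0,0,-0.025],"twist":0,"fingers":0.2},{"linear":[0,0,-0.02],"twist":0,"fingers":0.2},{"linear":[0,0,0],"twist":0,"fingers":0.2},{"linear":[0,0,0],"twist":0,"fingers":0.2}]';python3 go.py .5132 -.2461 -.001
```

```text
time: 43.85
tcp_pos: [0.5679, 0.0112, -0.0007]
eef_rot: [0.997, -0.078, 0.001, 0.0]
wrist_force: [-0.4, 0.6, 5.4]
width: 0.0345
t 43.85 tcp [ 0.5679  0.0112 -0.0007] yaw -8.89 tilt [ 0.001 -0.    -1.   ] w 0.0345 F [-0.4  0.6  5.4] j [-0.12  0.66  1.64 -0.    0.85  1.61]
time: 44.45
tcp_pos: [0.5671, 0.0113, 0.0784]
eef_rot: [0.997, -0.078, -0.0, 0.0]
wrist_force: [0.4, 0.1, -1.8]
width: 0.0351
t 44.45 tcp [0.5671 0.0113 0.0784] yaw -8.89 tilt [-0. -0. -1.] w 0.0351 F [ 0.4  0.1 -1.8] j [-0.12  0.55  1.58 -0.    1.02  1.61]
tool shift mm [-13.5 262.6  79.4]
```

```bash
python3 -m pendant '[{"linear":[-0.001,0.016,0],"twist":0,"fingers":0.2},{"linear":[-0.002,0.032,0],"twist":0,"fingers":0.2},{"linear":[-0.002,0.04,0],"twist":0,"fingers":0.2},{"linear":[-0.002,0.04,0],"twist":0,"fingers":0.2},{"linear":[-0.002,0.04,0],"twist":0,"fingers":0.2},{"linear":[-0.002,0.04,0],"twist":0,"fingers":0.2},{"linear":[-0.002,0.035,0],"twist":0,"fingers":0.2},{"linear":[-0.001,0.02,0],"twist":0,"fingers":0.2},{"linear":[0,0,0.02],"twist":0,"fingers":0.2},{"linear":[0,0,0.02],"twist":0,"fingers":0.2},{"linear":[0,0,0.01],"twist":0,"fingers":0.2},{"linear":[0,0,0],"twist":0,"fingers":0.2}]';python3 -m pendant '[{"linear":[0,0,0],"twist":0,"fingers":0.2},{"linear":[0,0,0],"twist":0,"fingers":0.2}]';python3 go.py .5132 -.2461 -.001
```

```text
time: 45.65
tcp_pos: [0.5111, -0.2459, 0.0263]
eef_rot: [0.997, -0.078, -0.002, -0.001]
wrist_force: [-0.6, -0.0, -1.6]
width: 0.0347
time: 45.85
tcp_pos: [0.5135, -0.2467, 0.0295]
eef_rot: [0.997, -0.077, 0.001, 0.0]
wrist_force: [-0.4, 0.6, -1.3]
width: 0.0351
t 45.85 tcp [ 0.5135 -0.2467  0.0295] yaw -8.87 tilt [ 0.001 -0.001 -1.   ] w 0.0351 F [-0.4  0.6 -1.3] j [-0.58  0.61  1.61 -0.    0.91  1.14]
tool shift mm [-0.4 -0.6 30.5]
```

```bash
python3 -m pendant '[{"linear":[0,0,0.012],"twist":0,"fingers":0.2},{"linear":[0,0,0.01],"twist":0,"fingers":0.2},{"linear":[0,0,0.004],"twist":0,"fingers":0.2},{"linear":[0,0,0.002],"twist":0,"fingers":0.2},{"linear":[0,0,0.001],"twist":0,"fingers":0.2},{"linear":[0,0,0.001],"twist":0,"fingers":0.2},{"linear":[0,0,0],"twist":0,"fingers":0.2}]';python3 go.py .5132 -.2461 -.001
```

```text
time: 46.55
tcp_pos: [0.513, -0.2464, -0.0007]
eef_rot: [0.997, -0.077, 0.0, 0.0]
wrist_force: [-2.2, 0.7, 3.1]
width: 0.035
t 46.55 tcp [ 0.513  -0.2464 -0.0007] yaw -8.88 tilt [ 0. -0. -1.] w 0.035 F [-2.2  0.7  3.1] j [-0.58  0.66  1.63 -0.    0.85  1.14]
tool shift mm [ 0.1 -0.4  0.3]
```

Seated. Release, rise, go to the bottle.

```bash
python3 -m pendant '[{"linear":[0,0,0],"twist":0,"fingers":0.4},{"linear":[0,0,0],"twist":0,"fingers":0.5},{"linear":[0,0,0],"twist":0,"fingers":0.6},{"linear":[0,0,0],"twist":0,"fingers":0.65},{"linear":[0,0,-0.02],"twist":0,"fingers":0.65},{"linear":[0,0,-0.03],"twist":0,"fingers":0.65},{"linear":[0,0,-0.03],"twist":0,"fingers":0.65},{"linear":[0,0,0],"twist":0,"fingers":0.65},{"linear":[0,0,0],"twist":0,"fingers":0.65}]';python3 go.py .5167 .0027 .001
```

```text
time: 47.45
tcp_pos: [0.5132, -0.2466, 0.0791]
eef_rot: [0.997, -0.077, 0.001, 0.0]
wrist_force: [-0.7, -0.5, -0.1]
width: 0.0594
t 47.45 tcp [ 0.5132 -0.2466  0.0791] yaw -8.89 tilt [ 0.001 -0.001 -1.   ] w 0.0594 F [-0.7 -0.5 -0.1] j [-0.58  0.55  1.57 -0.    1.02  1.14]
tool shift mm [ -35.2 -246.9   77.9]
```

```bash
python3 -m pendant '[{"linear":[-0.003,-0.018,0],"twist":0,"fingers":0.65},{"linear":[-0.005,-0.035,0],"twist":0,"fingers":0.65},{"linear":[-0.006,-0.04,0],"twist":0,"fingers":0.65},{"linear":[-0.006,-0.04,0],"twist":0,"fingers":0.65},{"linear":[-0.006,-0.04,0],"twist":0,"fingers":0.65},{"linear":[-0.005,-0.035,0],"twist":0,"fingers":0.65},{"linear":[-0.004,-0.025,0],"twist":0,"fingers":0.65},{"linear":[0,-0.014,0],"twist":0,"fingers":0.65},{"linear":[0,0,0],"twist":0,"fingers":0.65},{"linear":[0,0,0],"twist":0,"fingers":0.65},{"linear":[0,0,0],"twist":0,"fingers":0.65}]';python3 go.py .5167 .0027 .001;  python3 - <<'E'
from h import *
im=shot('top','t16',(290,130,410,250),5)
E
```

```text
time: 48.55
tcp_pos: [0.5165, 0.002, 0.0784]
eef_rot: [0.997, -0.078, -0.0, 0.0]
wrist_force: [0.2, -0.5, 0.9]
width: 0.0599
t 48.55 tcp [0.5165 0.002  0.0784] yaw -8.96 tilt [-0. -0. -1.] w 0.0599 F [ 0.2 -0.5  0.9] j [-0.14  0.47  1.72 -0.    0.95  1.58]
tool shift mm [ 0.1 -0.8 77.4]
```

View pics/t16.png

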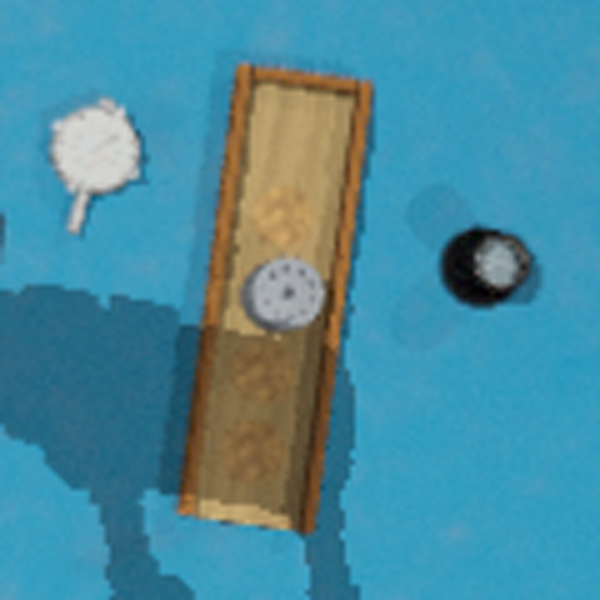

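```bash
python3 -m pendant '[{"linear":[0,0,0.02],"twist":0,"fingers":0.65},{"linear":[0,0,0.03],"twist":0,"fingers":0.65},{"linear":[0,0,0.018],"twist":0,"fingers":0.65},{"linear":[0,0,0.007],"twist":0,"fingers":0.65},{"linear":[0,0,0.002],"twist":0,"fingers":0.6},{"linear":[0,0,0],"twist":0,"fingers":0.5},{"linear":[0,0,0],"twist":0,"fingers":0.35},{"linear":[0,0,0],"twist":0,"fingers":0.25},{"linear":[0,0,0],"twist":0,"fingers":0.15},{"linear":[0,0,0],"twist":0,"fingers":0.15},{"linear":[0,0,0],"twist":0,"fingers":0.15},{"linear":[0,0,0],"twist":0,"fingers":0.15}]';python3 go.py
python3 -m pendant '[{"linear":[0,0,-0.01],"twist":0,"fingers":0.15},{"linear":[0,0,-0.025],"twist":0,"fingers":0.15},{"linear":[0,0,-0.025],"twist":0,"fingers":0.15},{"linear":[0,0,-0.02],"twist":0,"fingers":0.15},{"linear":[0,0,0],"twist":0,"fingers":0.15},{"linear":[0,0,0],"twist":0,"fingers":0.15}]';python3 go.py .4747 -.2403 .001
```

```text
time: 49.8
tcp_pos: [0.517, 0.003, 0.0021]
eef_rot: [0.997, -0.077, 0.001, 0.0]
wrist_force: [-0.6, 0.7, 4.7]
width: 0.0248
t 49.8 tcp [0.517  0.003  0.0021] yaw -8.88 tilt [ 0.001 -0.    -1.   ] w 0.0248 F [-0.6  0.7  4.7] j [-0.14  0.58  1.78 -0.    0.77  1.58]
time: 50.4
tcp_pos: [0.5163, 0.003, 0.0817]
eef_rot: [0.997, -0.077, 0.0, 0.0]
wrist_force: [-0.5, -0.0, -1.7]
width: 0.0247
t 50.4 tcp [0.5163 0.003  0.0817] yaw -8.89 tilt [ 0. -0. -1.] w 0.0247 F [-0.5 -0.  -1.7] j [-0.14  0.46  1.72 -0.    0.96  1.58]
tool shift mm [ -3.6 246.8  80.7]
```

```bash
python3 -m pendant '[{"linear":[0,0.015,0],"twist":0,"fingers":0.15},{"linear":[-0.001,0.03,0],"twist":0,"fingers":0.15},{"linear":[0,0.036,0],"twist":0,"fingers":0.15},{"linear":[-0.001,0.038,0],"twist":0,"fingers":0.15},{"linear":[-0.001,0.038,0],"twist":0,"fingers":0.15},{"linear":[-0.001,0.038,0],"twist":0,"fingers":0.15},{"linear":[0,0.032,0],"twist":0,"fingers":0.15},{"linear":[0,0.02,0],"twist":0,"fingers":0.15},{"linear":[0,0,0],"twist":0,"fingers":0.15},{"linear":[0,0,0.03],"twist":0,"fingers":0.15},{"linear":[0,0,0.02],"twist":0,"fingers":0.15},{"linear":[0,0,0],"twist":0,"fingers":0.15}]';python3 -m pendant '[{"linear":[0,0,0],"twist":0,"fingers":0.15},{"linear":[0,0,0],"twist":0,"fingers":0.15}]';python3 go.py .4747 -.2403 .002
```

```text
time: 51.6
tcp_pos: [0.4719, -0.2385, 0.0285]
eef_rot: [0.997, -0.077, -0.003, -0.002]
wrist_force: [0.1, 0.2, -0.3]
width: 0.0244
time: 51.8
tcp_pos: [0.475, -0.2405, 0.0326]
eef_rot: [0.997, -0.077, 0.001, 0.0]
wrist_force: [0.7, -0.2, 0.1]
width: 0.0243
t 51.8 tcp [ 0.475  -0.2405  0.0326] yaw -8.86 tilt [ 0.001 -0.001 -1.   ] w 0.0243 F [ 0.7 -0.2  0.1] j [-0.61  0.56  1.72 -0.    0.86  1.11]
tool shift mm [-0.4 -0.2 30.6]
```

```bash
python3 -m pendant '[{"linear":[0,0,0.012],"twist":0,"fingers":0.15},{"linear":[0,0,0.01],"twist":0,"fingers":0.15},{"linear":[0,0,0.005],"twist":0,"fingers":0.15},{"linear":[0,0,0.002],"twist":0,"fingers":0.15},{"linear":[0,0,0.001],"twist":0,"fingers":0.15},{"linear":[0,0,0.001],"twist":0,"fingers":0.15},{"linear":[0,0,0],"twist":0,"fingers":0.15}]';python3 go.py .4747 -.2403 .002
```

```text
time: 52.5
tcp_pos: [0.4744, -0.24, 0.0021]
eef_rot: [0.997, -0.077, 0.0, -0.0]
wrist_force: [-4.2, 3.9, 13.9]
width: 0.0247
t 52.5 tcp [ 0.4744 -0.24    0.0021] yaw -8.88 tilt [ 0.  0. -1.] w 0.0247 F [-4.2  3.9 13.9] j [-0.61  0.6   1.74  0.    0.8   1.11]
tool shift mm [0.3 0.2 0.1]
```

```bash
python3 -m pendant '[{"linear":[0,0,-0.001],"twist":0,"fingers":0.25},{"linear":[0,0,0],"twist":0,"fingers":0.4},{"linear":[0,0,0],"twist":0,"fingers":0.55},{"linear":[0,0,0],"twist":0,"fingers":0.65},{"linear":[0,0,-0.02],"twist":0,"fingers":0.65},{"linear":[0,0,-0.03],"twist":0,"fingers":0.65},{"linear":[0,0,-0.03],"twist":0,"fingers":0.65},{"linear":[0,0,0],"twist":0,"fingers":0.65},{"linear":[0,0,0],"twist":0,"fingers":0.65}]';python3 go.py .4593 -.0086 -.003
```

```text
time: 53.4
tcp_pos: [0.4746, -0.2406, 0.082]
eef_rot: [0.997, -0.078, 0.0, 0.0]
wrist_force: [0.1, 0.6, -0.8]
width: 0.0595
t 53.4 tcp [ 0.4746 -0.2406  0.082 ] yaw -8.89 tilt [ 0.001 -0.001 -1.   ] w 0.0595 F [ 0.1  0.6 -0.8] j [-0.61  0.49  1.67 -0.    0.98  1.11]
tool shift mm [ -51.1 -226.9   84.8]
```

```bash
python3 -m pendant '[{"linear":[-0.005,-0.02,0],"twist":0,"fingers":0.65},{"linear":[-0.008,-0.035,0],"twist":0,"fingers":0.65},{"linear":[-0.008,-0.035,0],"twist":0,"fingers":0.65},{"linear":[-0.008,-0.035,0],"twist":0,"fingers":0.65},{"linear":[-0.008,-0.035,0],"twist":0,"fingers":0.65},{"linear":[-0.008,-0.035,0],"twist":0,"fingers":0.65},{"linear":[-0.006,-0.02,0],"twist":0,"fingers":0.65},{"linear":[0,-0.012,0],"twist":0,"fingers":0.65},{"linear":[0,0,0],"twist":0,"fingers":0.65},{"linear":[0,0,0],"twist":0,"fingers":0.65},{"linear":[0,0,0],"twist":0,"fingers":0.65}]';python3 go.py .4593 -.0086 -.003;  python3 - <<'E'
from h import *
im=shot('top','t17',(290,130,410,250),5)
E
```

```text
time: 54.5
tcp_pos: [0.4593, -0.0092, 0.0814]
eef_rot: [0.997, -0.078, -0.0, 0.0]
wrist_force: [-0.4, -0.3, -0.6]
width: 0.0601
t 54.5 tcp [ 0.4593 -0.0092  0.0814] yaw -8.96 tilt [-0. -0. -1.] w 0.0601 F [-0.4 -0.3 -0.6] j [-0.19  0.38  1.87 -0.    0.9   1.54]
tool shift mm [-0.1 -0.7 84.4]
```

View pics/t17.png

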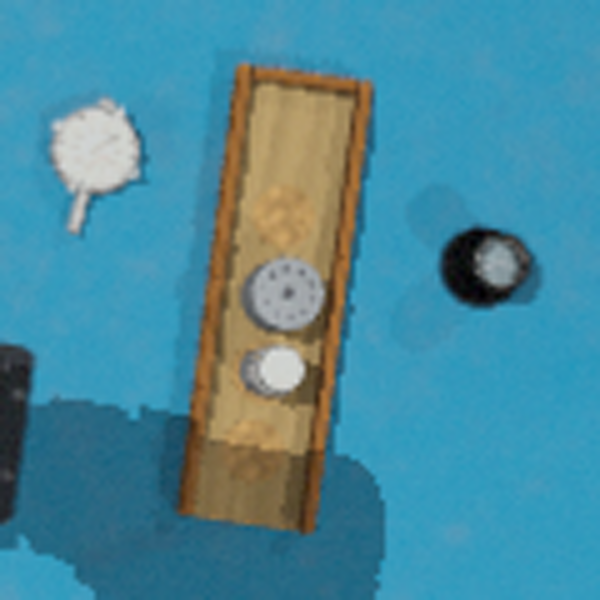

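Bottle cap is at (282,370), originally (282,368), so it is back and upright. Now the spool.

```bash
python3 -m pendant '[{"linear":[0,0,0.02],"twist":0,"fingers":0.65},{"linear":[0,0,0.03],"twist":0,"fingers":0.65},{"linear":[0,0,0.02],"twist":0,"fingers":0.65},{"linear":[0,0,0.01],"twist":0,"fingers":0.65},{"linear":[0,0,0.004],"twist":0,"fingers":0.6},{"linear":[0,0,0],"twist":0,"fingers":0.5},{"linear":[0,0,0],"twist":0,"fingers":0.35},{"linear":[0,0,0],"twist":0,"fingers":0.25},{"linear":[0,0,0],"twist":0,"fingers":0.15},{"linear":[0,0,0],"twist":0,"fingers":0.15},{"linear":[0,0,0],"twist":0,"fingers":0.15},{"linear":[0,0,0],"twist":0,"fingers":0.15}]';python3 go.py
python3 -m pendant '[{"linear":[0,0,-0.01],"twist":0,"fingers":0.15},{"linear":[0,0,-0.025],"twist":0,"fingers":0.15},{"linear":[0,0,-0.025],"twist":0,"fingers":0.15},{"linear":[0,0,-0.02],"twist":0,"fingers":0.15},{"linear":[0,0,0],"twist":0,"fingers":0.15},{"linear":[0,0,0],"twist":0,"fingers":0.15}]';python3 go.py .4364 -.2336 -.002
```

```text
time: 55.75
tcp_pos: [0.4597, -0.0084, -0.0018]
eef_rot: [0.997, -0.077, 0.001, 0.0]
wrist_force: [-0.8, -0.7, 6.1]
width: 0.0273
t 55.75 tcp [ 0.4597 -0.0084 -0.0018] yaw -8.88 tilt [ 0.001 -0.    -1.   ] w 0.0273 F [-0.8 -0.7  6.1] j [-0.19  0.52  1.95 -0.    0.68  1.54]
time: 56.35
tcp_pos: [0.459, -0.0082, 0.0779]
eef_rot: [0.997, -0.077, 0.0, 0.0]
wrist_force: [0.5, 0.2, -0.1]
width: 0.0267
t 56.35 tcp [ 0.459  -0.0082  0.0779] yaw -8.88 tilt [ 0.001 -0.    -1.   ] w 0.0267 F [ 0.5  0.2 -0.1] j [-0.18  0.38  1.88 -0.    0.89  1.54]
tool shift mm [ 12.4 226.2  79.9]
```

```bash
python3 -m pendant '[{"linear":[0.001,0.015,0],"twist":0,"fingers":0.15},{"linear":[0.002,0.03,0],"twist":0,"fingers":0.15},{"linear":[0.002,0.035,0],"twist":0,"fingers":0.15},{"linear":[0.002,0.035,0],"twist":0,"fingers":0.15},{"linear":[0.002,0.035,0],"twist":0,"fingers":0.15},{"linear":[0.002,0.035,0],"twist":0,"fingers":0.15},{"linear":[0.001,0.025,0],"twist":0,"fingers":0.15},{"linear":[0,0.016,0],"twist":0,"fingers":0.15},{"linear":[0,0,0],"twist":0,"fingers":0.15},{"linear":[0,0,0.03],"twist":0,"fingers":0.15},{"linear":[0,0,0.02],"twist":0,"fingers":0.15},{"linear":[0,0,0],"twist":0,"fingers":0.15}]';python3 -m pendant '[{"linear":[0,0,0],"twist":0,"fingers":0.15},{"linear":[0,0,0],"twist":0,"fingers":0.15}]';python3 go.py .4364 -.2336 -.002
```

```text
time: 57.55
tcp_pos: [0.4342, -0.2308, 0.0251]
eef_rot: [0.997, -0.077, -0.003, -0.002]
wrist_force: [-0.7, 0.5, -0.9]
width: 0.0266
time: 57.75
tcp_pos: [0.4368, -0.2333, 0.0286]
eef_rot: [0.997, -0.077, 0.001, 0.0]
wrist_force: [-0.1, 0.5, -0.4]
width: 0.0267
t 57.75 tcp [ 0.4368 -0.2333  0.0286] yaw -8.85 tilt [ 0.001 -0.001 -1.   ] w 0.0267 F [-0.1  0.5 -0.4] j [-0.65  0.51  1.83  0.    0.8   1.08]
tool shift mm [-0.4  0.4 30.6]
```

```bash
python3 -m pendant '[{"linear":[0,0,0.012],"twist":0,"fingers":0.15},{"linear":[0,0,0.01],"twist":0,"fingers":0.15},{"linear":[0,0,0.005],"twist":0,"fingers":0.15},{"linear":[0,0,0.002],"twist":0,"fingers":0.15},{"linear":[0,0,0.001],"twist":0,"fingers":0.15},{"linear":[0,0,0],"twist":0,"fingers":0.15},{"linear":[0,0,0],"twist":0,"fingers":0.15}]';python3 go.py .4364 -.2336 -.002
```

```text
time: 58.45
tcp_pos: [0.4356, -0.233, -0.0017]
eef_rot: [0.997, -0.078, -0.0, -0.0]
wrist_force: [-3.3, 2.3, 8.2]
width: 0.0268
t 58.45 tcp [ 0.4356 -0.233  -0.0017] yaw -8.89 tilt [-0.001  0.001 -1.   ] w 0.0268 F [-3.3  2.3  8.2] j [-0.65  0.56  1.85  0.    0.73  1.08]
tool shift mm [0.9 0.5 0.3]
```

```bash
python3 -m pendant '[{"linear":[0,0,0],"twist":0,"fingers":0.3},{"linear":[0,0,0],"twist":0,"fingers":0.4},{"linear":[0,0,0],"twist":0,"fingers":0.55},{"linear":[0,0,0],"twist":0,"fingers":0.65},{"linear":[0,0,-0.02],"twist":0,"fingers":0.65},{"linear":[0,0,-0.04],"twist":0,"fingers":0.65},{"linear":[0,0,-0.04],"twist":0,"fingers":0.65},{"linear":[0,-0.03,0],"twist":0,"fingers":0.65},{"linear":[0,-0.04,0],"twist":0,"fingers":0.65},{"linear":[0,-0.05,0],"twist":0,"fingers":0.65},{"linear":[0,-0.05,0],"twist":0,"fingers":0.65},{"linear":[0,-0.04,0],"twist":0,"fingers":0.65}]'; python3 -m pendant '[{"linear":[0,-0.03,0],"twist":0,"fingers":0.65},{"linear":[0,0,0],"twist":0,"fingers":0.65},{"linear":[0,0,0],"twist":0,"fingers":0.65},{"linear":[0,0,0],"twist":0,"fingers":0.65},{"linear":[0,0,0],"twist":0,"fingers":0.65}]'
python3 - <<'E'
from h import *
im=shot('top','t18',(290,130,410,250),5); crop(im,'t18b',(100,130,420,270),2.5)
im=shot('scene','s18',(120,140,360,300),3.2)
b=(290,130,410,250)
E
```

```text
time: 59.65
tcp_pos: [0.4684, -0.0236, 0.0977]
eef_rot: [0.997, -0.077, 0.0, -0.0]
wrist_force: [0.5, -0.5, 0.7]
width: 0.0594
time: 60.15
tcp_pos: [0.4731, 0.0026, 0.0976]
eef_rot: [0.997, -0.078, -0.0, 0.0]
wrist_force: [-0.5, 0.1, 0.1]
width: 0.06
```

View pics/t18.png

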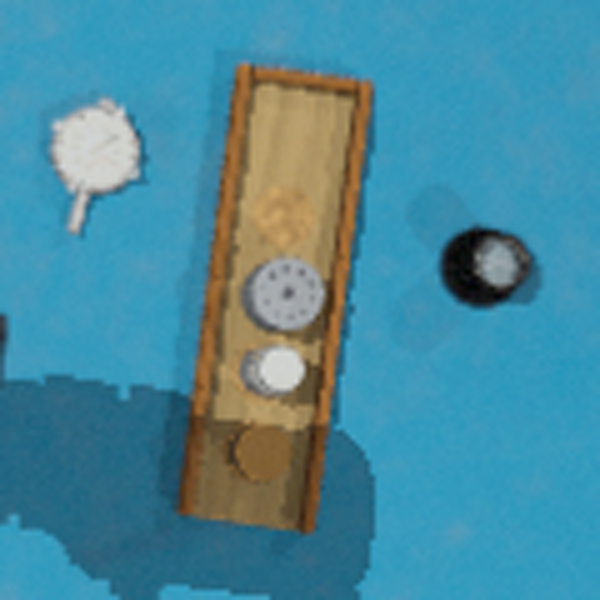

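View pics/t18b.png

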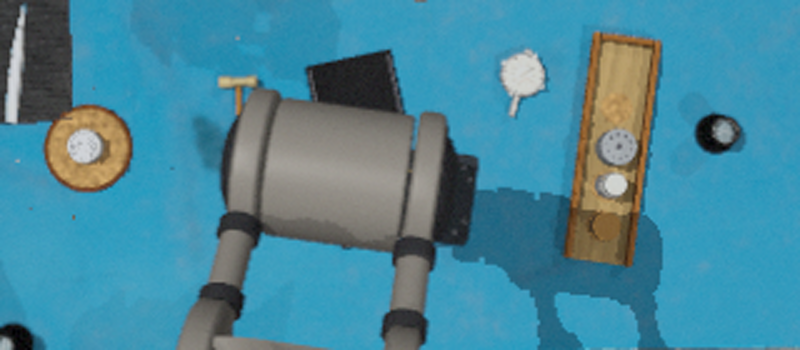

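View pics/s18.png

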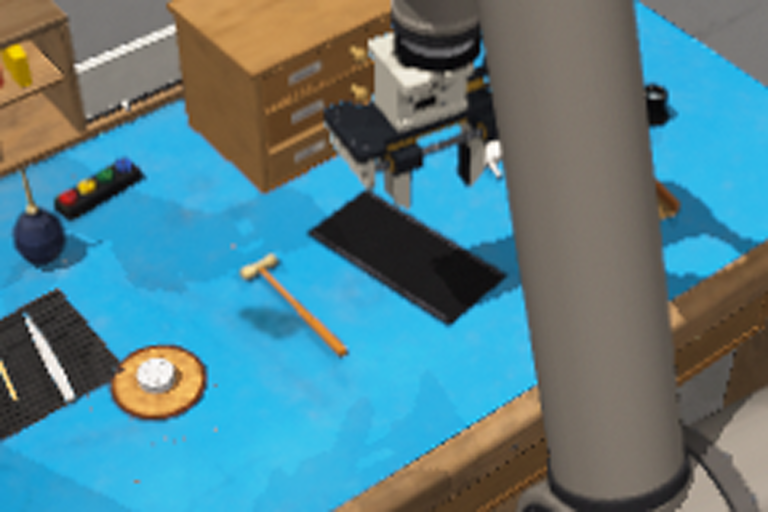

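```bash
python3 -c "
from plant import ticket,readout
print(readout.read_state()['time']); print(ticket.finish_job())"
```

```text
60.25
the job is handed in; nothing more can be done
None
```

The job is handed in, at 60.3 s of the 144 s allowed. `finish_job()` gives no verdict, so what follows rests on my own last measurements.

**What I did:** I moved the spool, bottle and block upright onto the black mat. I then set the tin on the cork pad and put the block, bottle and spool back in their rack places.

**Last checks:**

| Object | Result in the pictures |
|---|---|
| Tin | flat on the pad, about 1–2 mm from its centre (limit 15 mm) |
| Block | within 1 mm of its starting spot |
| Bottle | within 1 mm of its starting spot |
| Spool | about 2 mm from its starting spot (limit 12 mm) |

- **Standing:** the three look upright from above. The arm hid the rack from the scene camera, so I had no side view of them there.
- **Bystanders:** loupe and gauge are unchanged. I judged the hammer by eye in the last pictures, where it shows no shift; I did not re-measure it.
- **Arm:** the gripper ended empty, about 0.1 m above the bench and touching nothing.

**What disagreed:**
- **Height reading:** the first spool grasp closed above it. The fingertips really sit about 20.5 mm higher than the reported TCP height. I found this by touching the bench, confirmed it against the scene picture, and corrected every later height for it. That missed attempt may have nudged the spool by about 1 mm.
- **Jaw width:** the jaws read 1–1.5 mm under the given diameters on the bottle, spool and block, and about 3 mm under on the tin. The pictures showed no grasp fault.

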